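Drive the gummed spindle out of the solder-reel stand and clear the empty reel

ROBOT

A 6-joint arm with a two-finger parallel gripper is mounted at the origin on the work surface. World frame = base frame: x ahead of the robot, y to its left, z up, the work surface at z = 0. Lengths are in m, angles in rad, forces in N, time in s.
With the tool pointing down it reaches from about 0.275 to 0.825 m from the base axis. Payload 4.9 kg.
Tool frame: the origin (TCP) lies midway between the tips of the shut fingers; the grasp point (between the pads) lies robot.hold_point_z behind it (robot.hold_point_z is the distance from the TCP to the grasp point, in m); x points along the fingers, y is the direction in which the jaws open and shut, and the axes are right-handed (so a half turn about x gives the same grasp; the last joint's range is limited). The gripper opens to 85 mm and grips with 20 to 120 N. Pads are 22 mm wide; open, the fingers measure 114 mm over their backs; the gripper's body (76 mm by 85 mm) begins 54 mm behind the grasp point. The pads swing forward as they close: fully open they stand 13 mm farther back than shut.
Start: joints at [1.069, 0.326, -0.193, 1.052, 0, 1.437], TCP at [0.198, 0.513, 0.231] pointing down, gripper open.
Joint ranges: [-2.65, 2.65], [-0.97, 1.79], [-1.3, 1.35], [-1.93, 2.1], [-1.47, 1.37], [-3.14, 3.14]. Speed limits (rad/s): [2.57, 2.57, 3.14, 3.14, 3.14, 3.14].

INTERFACE

Orientations are given as a unit quaternion [w, x, y, z].
In Python, from workcell import readout, imaging, ticket, robot gives the robot as it stands.
- The arm moves only by the shell command python3 -m crank 'ROWS' [FORCE]. ROWS is JSON, a list of rows, each a list of 7 numbers: the turn, a rotation vector about the tool's x, y, z in degrees, then the shift along the tool's x, y, z in cm, then the finger opening in cm, from 0 to 8.54. A call has 1 to 5 rows; each row shifts and turns the commanded pose from where the row before left it, along the tool's axes as they then stand; what a row does not reach is not made up. A row lasts 1/12 s, in which the tool goes at most 41.7 mm and 7.16 degrees, less where a joint would pass 70% of its speed; a pose out of reach is approached as far as the arm can. A call is refused whole if a number of a shift passes 4.17 or a number of a turn 7.16, either way. A call with a gripper value outside its range is refused whole. The fingers move at their own pace and stop on an object; FORCE is the grip in N (left out, the last holds). Time passes only in rows, so rows that do not move let the fingers close. It gives the time, the measured TCP pose, the force and the opening at its end, in the units of the state.
- readout.get_state(): the state, without advancing time (a new reading comes with each control period).
- imaging.grab_frame(name): name is "scene" or "top" or "wrist"; returns a dict with "pixels" (400x640x3 uint8, red, green, blue), "depth" (400x640 float32, m along the optical axis (not along the pixel's ray), 0 where there is no reading), "K" (3x3 intrinsics, pixels), "rvec" (rotation vector, rad) and "tvec" (3), from world to camera coordinates, as OpenCV has them; the wrist camera has in their place "T_tool_cam" (4x4, takes a point from camera to tool coordinates, whose origin is the TCP and whose axes are the tool frame's). Camera axes: x right, y down, z forward; pixel columns grow to the right and rows downward; lengths in m; the calibration is good to about 2 mm. A picture is of the moment at which its call begins: read the wrist's pose just before it.
- ticket.sign_off(): hands the job in, once; it reports no verdict.
The state is a dict: "time": time; "joint_positions": joint angles; "qvel": joint speeds; "effort": joint torques, N m; "tcp_pos": TCP position; "orientation": TCP orientation; "wrist_force": force on the tool from outside, world axes, zero at the start; "moment": the same for the moment, N m; "grip_width": finger opening in m.
Only numpy, scipy, OpenCV 4.12 (cv2) and the standard library are available. Lean on these libraries where they do the work, as an engineer would, in place of code of your own. Each camera call takes 0.05 s, during which the arm holds its last target.

TASK

The solder reel in the stand is empty, but the spindle it turns on is stuck fast with dried flux. Take the drift punch from its wooden rest, push the spindle right out from the end away from its head so that it drops into the steel catch tray (do not pull it out by its head with the gripper), then lay the punch back in its rest and put the empty reel into the grey bin. Leave the soldering-iron stand, the side cutters and the perforated board where they are.

Things in the scene. Friction and masses are not known exactly. Their poses are not given: they have to be found in the camera images.
- stand: Reel stand, screwed to the bench: dark base 120 (x) x 86 (y) x 28 mm, grey bracket with floor 30 mm up and two 3 mm thick, 52 to 68 mm wide, round-topped cheeks 94 mm high at y = +31..34 (tail side) and -34..-31 (head side). Origin: centre of underside; y along the spindle, whose axis is at x = 0, z = 68. Holes 13 mm across. Pushing the spindle out towards -y takes about 8 to 16 N all the way.
- tail_hole (a point): Centre of the hole in the tail-side cheek, on its outer face (stand x = 0, y = +34, z = 68 mm). The spindle's plain end sticks out 5 mm beyond it at the start. This is the side to push from, along -y of the stand.
- head_bush (a point): Centre of the outer end of the bush (26 mm in diameter, on the outside of the head-side cheek) at stand x = 0, y = -43, z = 68 mm, where the spindle comes out.
- spindle: Steel spindle, 85 g: shaft 12 mm in diameter, 82 mm long; flat round head 22 mm in diameter, 4 mm thick, at its -y end. Origin on its axis at mid-shaft: tail end 41 mm away along +y, underside of the head 41 mm along -y. At the start its origin is at stand y = -2 mm; it must travel 82 mm for the tail to leave the bush, then it drops into the tray, where it may lie flat or lean.
- reel: Empty black plastic solder reel, 60 g, hanging on the spindle between the cheeks: two flanges 66 mm in diameter, 2.5 mm thick, 56 mm over all, barrel 34 mm in diameter, bore 16 mm. Origin at its centre, y along its axis. Between the flanges 51 mm are clear: the barrel can be gripped there from above. Spindle out, it sits on the bracket's floor, its centre 63 mm above the bench.
- punch: Drift punch, straight and round, 195 mm long, about 160 g: bright shank 8 mm in diameter over the 91 mm behind the tip, then a short taper to a dark grooved body 14 mm in diameter. Origin on its axis, 122 mm behind the tip (near its balance point, on the body); y along its axis, the tip towards -y.
- punch_tip (a point): Centre of the flat tip of the drift punch.
- rest: Wooden punch rest, fixed: base 56 (x) x 160 (y) x 10 mm, with a 12 mm thick V-notched wall, 49 mm high, at y = -67 and +67. Origin: centre of its underside. The punch lies along y at x = 0, axis 40 mm above the bench, tip towards -y, its origin at about y = +15 mm; it is free to grip from above between the walls. Notches are 30 mm wide at the top.
- tray: Open steel catch tray, fixed beside the stand under the head side: 100 (x) x 140 (y) x 24 mm high, walls and floor 3 mm. Origin: centre of its underside.
- bin: Open grey plastic bin for empties, fixed: 180 (x) x 150 (y) x 50 mm high, walls and floor 4 mm. Origin: centre of its underside.
- iron_stand: Bystander: soldering-iron stand, dark base 110 x 75 x 18 mm with a tilted steel coil, about 130 mm high. Origin: centre of its underside.
- cutters: Bystander: side cutters lying flat, about 150 mm long, 11 mm high. Origin near the middle, at the underside.
- perfboard: Bystander: tan perforated circuit board 70 x 95 x 2 mm with a few parts up to 13 mm high. Origin: centre of its underside.
Mind the look-alikes: they are no part of the job. Of the things that look like the punch, the middle-sized one is meant.

How it is judged:
By the outcome, as a careful person would: the job done as asked, in the order asked, and still so for the second after the job is handed in, with the robot touching nothing.
It also fails if it takes over 72 s, if anything falls off the work surface, if the arm or the gripper's body presses on something with over 40 N, if the wrist force passes 120 N, or if a joint passes its speed limit or range.

## Working session

There is one attempt and no reset: what is moved stays moved. The work goes in short steps, Python scripts to look and compute and a shell command to move; the robot and the scene stay as the last step left them, time stands still between calls to the robot, and variables do not carry over. Pictures are saved under pics/ and viewed, and the job is handed in when it is done.

```bash
mkdir -p pics; ls; python3 - <<'E'
from workcell import readout, imaging, ticket, robot
import cv2,numpy as np
print([a for a in dir(robot) if a[0]!='_'], robot.hold_point_z)
for n in ["scene","top"]:
    f=imaging.grab_frame(n); cv2.imwrite(f"pics/{n}0.png",f["pixels"][:,:,::-1])
    np.savez(f"{n}0.npz",**f)
    print(n,f["K"].tolist(),f["rvec"],f["tvec"])
print(readout.get_state())
E
```

```text
pics
['Unreachable', 'hold_point_z'] 0.0187
scene [[440.174714075524, 0.0, 325.1949955276325], [0.0, 440.174714075524, 206.34668435995673], [0.0, 0.0, 1.0]] [ 1.24453646  2.36820628 -0.8994066 ] [ 0.26903552 -0.31128795  2.00770277]
top [[437.8565224431429, 0.0, 323.8815100384384], [0.0, 437.8565224431429, 197.92963655616683], [0.0, 0.0, 1.0]] [ 2.1487934  -2.19151806  0.11988605] [0.05351933 0.54112063 1.35592545]
{'time': 0.1, 'joint_positions': array([ 1.06886886e+00,  3.26897743e-01, -1.93505711e-01,  1.05203085e+00,
        1.22315651e-05,  1.43662151e+00]), 'qvel': array([-0.00026246, -0.00294282,  0.00369342, -0.00088734, -0.00133229,
       -0.00086441]), 'effort': array([ 1.14487422e-03, -4.44240117e+01,  2.63038015e+01,  7.86446297e-03,
       -1.68589036e-04, -3.09283074e-06]), 'tcp_pos': array([0.19744275, 0.51275197, 0.23055664]), 'orientation': array([ 0.69500117,  0.12874   ,  0.69537158, -0.12983743]), 'wrist_force': array([-0.58627537, -0.90817118, -0.70320667]), 'moment': array([ 0.01116454,  0.04224738, -0.03322529]), 'grip_width': 0.08519223196400352}
```

View pics/scene0.png

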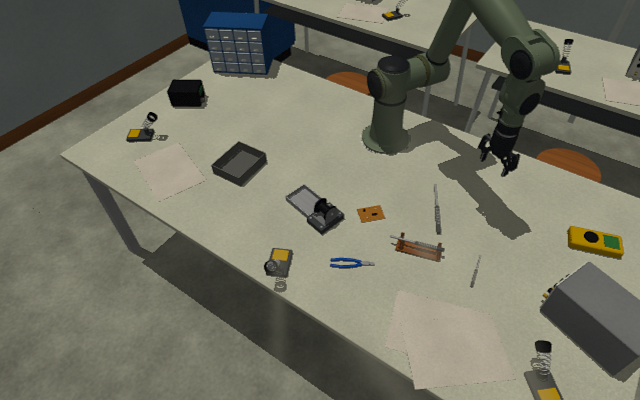

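View pics/top0.png

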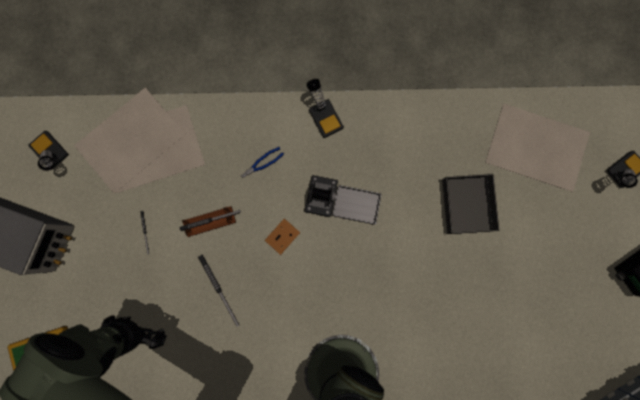

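The top view shows three punch-like things: a small one at (145,232), a long one at (218,290) and one in the wooden rest at (210,220). The stand is at (322,196) with the tray to its right at (357,204), and the bin is at (469,205). I'll enlarge these areas.

```bash
cat > h.py <<'E'
import numpy as np,cv2
from scipy.spatial.transform import Rotation as R
def w2c(f):
    T=np.eye(4);T[:3,:3]=cv2.Rodrigues(np.array(f["rvec"],float))[0];T[:3,3]=np.array(f["tvec"]).ravel();return T
def c2w(f,st=None):
    if "rvec" in f: return np.linalg.inv(w2c(f))
    T=np.eye(4);q=st["orientation"];T[:3,:3]=R.from_quat([q[1],q[2],q[3],q[0]]).as_matrix();T[:3,3]=st["tcp_pos"]
    return T@np.array(f["T_tool_cam"])
def ray(K,C,px,z):
    px=np.atleast_2d(np.array(px,float))
    d=np.c_[(px[:,0]-K[0,2])/K[0,0],(px[:,1]-K[1,2])/K[1,1],np.ones(len(px))]@C[:3,:3].T
    o=C[:3,3]; t=(z-o[2])/d[:,2]; return o+d*t[:,None]
def cloud(f,C):
    K=f["K"];D=f["depth"];v,u=np.mgrid[:D.shape[0],:D.shape[1]]
    P=np.stack([(u-K[0,2])/K[0,0]*D,(v-K[1,2])/K[1,1]*D,D],-1)
    W=P@C[:3,:3].T+C[:3,3]; W[D<=0]=np.nan; return W
E
python3 - <<'E'
from h import *
f=dict(np.load("top0.npz"));im=f["pixels"][:,:,::-1]
c=cv2.resize(im[130:330,120:400],None,fx=2.8,fy=2.8,interpolation=cv2.INTER_CUBIC);cv2.imwrite("pics/topc.png",np.clip(c*1.5,0,255).astype(np.uint8))
C=c2w(f);W=cloud(f,C);print(C[:3,3])
for n,p in dict(rest=(210,221),longp=(218,290),small=(145,232),stand=(322,196),tray=(357,204),bin=(469,205),pb=(282,236),cut=(262,162),iron=(325,118)).items():
    print(n,W[p[1],p[0]].round(3),ray(f["K"],C,p,0)[0].round(3))
for p in [(380,60),(300,300),(420,250)]: print(W[p[1],p[0]].round(4))
f=dict(np.load("scene0.npz"));im=f["pixels"][:,:,::-1]
c=cv2.resize(im[160:300,270:490],None,fx=3.6,fy=3.6,interpolation=cv2.INTER_CUBIC);cv2.imwrite("pics/scenec.png",np.clip(c*1.3,0,255).astype(np.uint8))
E
```

```text
[0.39745688 0.05208909 1.40482185]
rest [0.475 0.398 0.042] [0.478 0.409 0.   ]
longp [0.262 0.378 0.02 ] [0.26  0.382 0.   ]
small [0.446 0.613 0.008] [0.447 0.616 0.   ]
stand [0.542 0.049 0.082] [0.551 0.049 0.   ]
tray [ 0.523 -0.063  0.006] [ 0.523 -0.064  0.   ]
bin [ 0.513 -0.426 -0.002] [ 0.513 -0.425  0.   ]
pb [ 0.425  0.179 -0.001] [0.425 0.179 0.   ]
cut [ 0.667  0.242 -0.002] [0.666 0.242 0.   ]
iron [0.802 0.034 0.025] [0.809 0.034 0.   ]
[ 1.3291 -0.2641 -0.7518]
[ 0.2226  0.1246 -0.007 ]
[ 0.3721 -0.2601  0.0017]
```

View pics/topc.png

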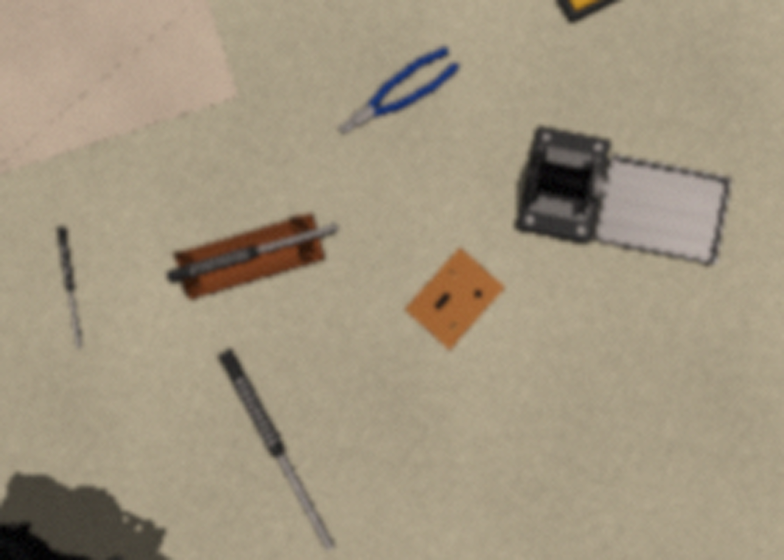

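View pics/scenec.png

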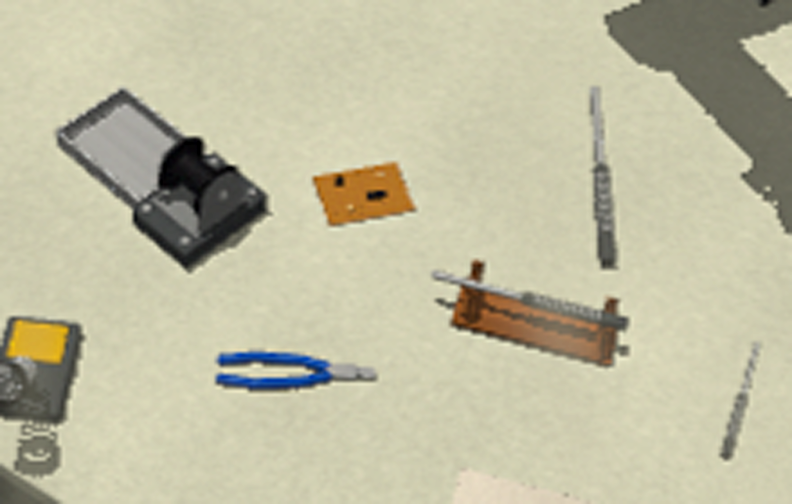

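The punch in the rest at top (181–240, 211–228) is about 195 mm long. The one lying at (218,290) is longer and the one at (145,232) shorter, so the middle-sized punch in the rest is the one meant. Next I'll measure it and the stand from the top view.

```bash
python3 - <<'E'
from h import *
from workcell import readout
f=dict(np.load("top0.npz"));C=c2w(f);K=f["K"]
def seg(a,b,z):
    P=ray(K,C,[a,b],z);return P.round(4).tolist(),np.linalg.norm(P[1]-P[0]).round(3)
cr=lambda x,y:(x/2.8+120-.3,y/2.8+130-.3)
print("mid",seg(cr(338,228),cr(170,275),.04)); print("long",seg(cr(331,546),cr(225,350),.01)); print("small",seg(cr(79,347),cr(61,227),.006))
im=f["pixels"];hsv=cv2.cvtColor(im,cv2.COLOR_RGB2HSV)
m=cv2.inRange(hsv,(3,120,30),(14,255,200))
n,l,s,c=cv2.connectedComponentsWithStats(m)
for i in range(1,n):
    if s[i,4]>80: print(s[i],c[i])
# wooden rest
ys,xs=np.nonzero(m[195:245,170:250]); 
pts=np.c_[xs+170,ys+195].astype(np.float32)
r=cv2.minAreaRect(pts);b=cv2.boxPoints(r);print("rest box",ray(K,C,b,.01)[:,:2].round(4).tolist())
# stand base: dark; corners in crop
bx=[cr(540,127),cr(609,140),cr(588,243),cr(517,229)]
P=ray(K,C,bx,.028);print("stand",P[:,:2].round(4).tolist(),P.mean(0).round(4),np.linalg.norm(np.diff(P,axis=0),axis=1).round(3))
bx=[cr(613,160),cr(730,180),cr(714,264),cr(598,241)]
P=ray(K,C,bx,.024);print("tray",P[:,:2].round(4).tolist(),P.mean(0).round(4))
P=ray(K,C,[(440,176),(493,174),(499,232),(446,235)],.05);print("bin",P[:,:2].round(4).tolist(),P.mean(0).round(4))
s=readout.get_state();q=s["orientation"];print(R.from_quat([q[1],q[2],q[3],q[0]]).as_matrix().round(3))
E
```

```text
mid ([[0.5045, 0.3043, 0.04], [0.4558, 0.4905, 0.04]], np.float64(0.192))
long ([[0.1534, 0.3176, 0.01], [0.3715, 0.437, 0.01]], np.float64(0.249))
small ([[0.3781, 0.6029, 0.006], [0.5145, 0.6264, 0.006]], np.float64(0.138))
[183 207  49  18 245] [207.90612245 215.4244898 ]
[186 215  49  21 378] [210.64021164 225.28571429]
[266 219  33  35 615] [281.96747967 236.14146341]
rest box [[0.4805, 0.4946], [0.5236, 0.3417], [0.4727, 0.3264], [0.4299, 0.4789]]
stand [[0.6159, 0.0774], [0.5995, -0.0006], [0.483, 0.0257], [0.5004, 0.1053]] [0.5497 0.0519 0.028 ] [0.08  0.119 0.081]
tray [[0.577, -0.0048], [0.5516, -0.1369], [0.4568, -0.1157], [0.4853, 0.0143]] [ 0.5177 -0.0608  0.024 ]
bin [[0.6018, -0.322], [0.6049, -0.4886], [0.4234, -0.4962], [0.4174, -0.3317]] [ 0.5118 -0.4096  0.05  ]
[[-0.001  0.36   0.933]
 [-0.001  0.933 -0.36 ]
 [-1.    -0.002 -0.   ]]
```

The middle punch measures 192 mm against the nominal 195, the long one 249 and the small one 138. The stand, rest, tray and bin sizes also match what was given. Now I'll check the wrist camera.

```bash
python3 - <<'E'
from h import *
from workcell import readout,imaging
f=imaging.grab_frame("wrist");cv2.imwrite("pics/w0.png",f["pixels"][:,:,::-1]);print(np.array(f["T_tool_cam"]).round(4).tolist(),f["K"])
E
```

```text
[[-0.0011, -0.3035, 0.9528, -0.1426], [1.0, 0.0, 0.0012, 0.0015], [-0.0004, 0.9528, 0.3035, -0.0785], [0.0, 0.0, 0.0, 1.0]] [[306.23248886   0.         321.4556035 ]
 [  0.         306.23248886 196.39503098]
 [  0.           0.           1.        ]]
```

View pics/w0.png

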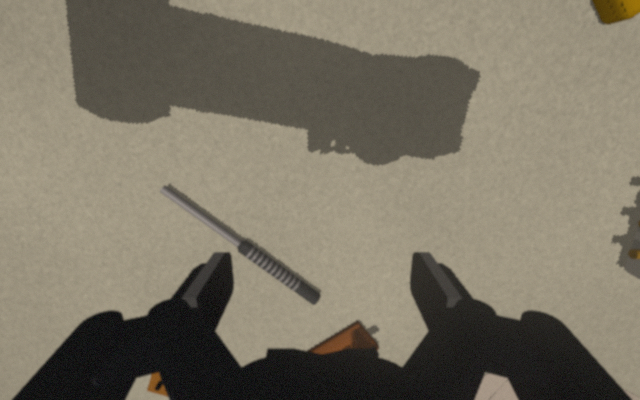

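The camera sits on the tool's −z side, so I'll hold the punch with its tip towards −z and keep the tip in view. That takes a turn of −126° about tool x.

```bash
cat > go.py <<'E'
import sys
from h import *
from workcell import readout
# usage: go.py x y z [heading deg of tool z]  -> delta in tool axes for a down-pointing tool
s=readout.get_state();q=s["orientation"];M=R.from_quat([q[1],q[2],q[3],q[0]]).as_matrix()
a=[float(v) for v in sys.argv[1:]]
d=(np.array(a[:3])-s["tcp_pos"])@M*100
print("t",round(s["time"],2),"tcp",s["tcp_pos"].round(4),"F",s["wrist_force"].round(1),"w",round(s["grip_width"],4))
print("shift cm tool:",d.round(2))
if len(a)>3:
    h=np.radians(a[3]);z=np.array([np.cos(h),np.sin(h),0]);x=np.array([0,0,-1.]);y=np.cross(z,x)
    T=np.stack([x,y,z],1)
    rv=np.degrees(R.from_matrix(M.T@T).as_rotvec());print("turn deg tool:",rv.round(2)," shift in target axes:",((np.array(a[:3])-s["tcp_pos"])@T*100).round(2))
E
for i in 1 2 3; do python3 -m crank '[[-7,0,0,0,0,0,8.5],[-7,0,0,0,0,0,8.5],[-7,0,0,0,0,0,8.5],[-7,0,0,0,0,0,8.5],[-7,0,0,0,0,0,8.5]]'; done
python3 go.py 0.474 0.422 0.2 104.7
```

```text
time: 0.57
tcp_pos: [0.1976, 0.513, 0.2309]
orientation: [0.701, -0.088, 0.702, 0.088]
wrist_force: [-0.1, 0.3, -0.0]
grip_width: 0.0849
time: 0.98
tcp_pos: [0.1976, 0.513, 0.2309]
orientation: [0.643, -0.295, 0.643, 0.295]
wrist_force: [-0.9, -0.3, -0.1]
grip_width: 0.085
time: 1.4
tcp_pos: [0.1976, 0.513, 0.2309]
orientation: [0.524, -0.474, 0.525, 0.474]
wrist_force: [-0.6, 0.0, -0.6]
grip_width: 0.0854
t 1.4 tcp [0.1976 0.513  0.2309] F [-0.6  0.  -0.6] w 0.0854
shift cm tool: [  3.09 -28.41  -6.3 ]
turn deg tool: [-2.042e+01 -4.000e-02 -2.000e-02]  shift in target axes: [  3.09 -24.42 -15.82]
```

```bash
python3 -m crank '[[-6.8,0,0,0,0,0,8.5],[-6.8,0,0,0,0,0,8.5],[-6.8,0,0,0,0,0,8.5],[0,0,0,0.2,-3.05,-1.98,8.5],[0,0,0,0.2,-3.05,-1.98,8.5]]' ; python3 -m crank '[[0,0,0,0.2,-3.05,-1.98,8.5],[0,0,0,0.2,-3.05,-1.98,8.5],[0,0,0,0.2,-3.05,-1.98,8.5],[0,0,0,0.2,-3.05,-1.98,8.5],[0,0,0,0.2,-3.05,-1.98,8.5]]' ;python3 -m crank '[[0,0,0,0.2,-3.05,-1.98,8.5],[0,0,0,0,0,0,8.5],[0,0,0,0,0,0,8.5]]'
python3 go.py 0.474 0.422 0.2 104.7; python3 - <<'E'
from h import *
from workcell import readout,imaging
s=readout.get_state();f=imaging.grab_frame("wrist");cv2.imwrite("pics/w1.png",f["pixels"][:,:,::-1]);np.savez("w1.npz",C=c2w(f,s),**f)
E
```

```text
time: 1.82
tcp_pos: [0.2659, 0.4902, 0.2271]
orientation: [0.432, -0.559, 0.433, 0.559]
wrist_force: [0.1, 0.1, 0.1]
grip_width: 0.0849
time: 2.23
tcp_pos: [0.4403, 0.4308, 0.2169]
orientation: [0.434, -0.558, 0.434, 0.559]
wrist_force: [-0.3, 0.8, -0.4]
grip_width: 0.0854
time: 2.48
tcp_pos: [0.4748, 0.4189, 0.2142]
orientation: [0.434, -0.557, 0.435, 0.558]
wrist_force: [-0.2, 1.5, -0.2]
grip_width: 0.0851
t 2.48 tcp [0.4748 0.4189 0.2142] F [-0.2  1.5 -0.2] w 0.0851
shift cm tool: [ 1.42 -0.01  0.32]
turn deg tool: [-0.57 -0.02 -0.08]  shift in target axes: [ 1.42 -0.01  0.32]
```

View pics/w1.png

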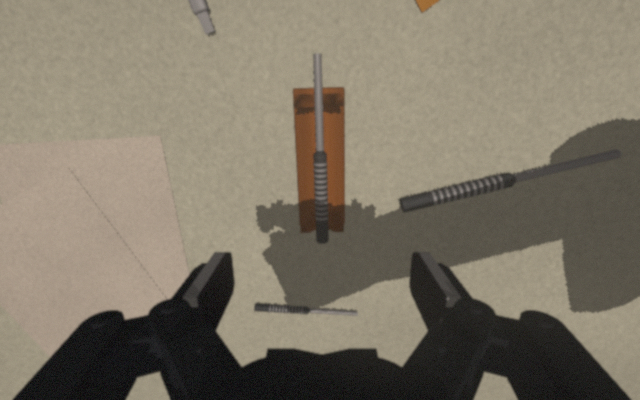

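The wrist view shows all three. The punch in the rest has its tip at (318,54) and tail at (322,242); the small one is at (305,309) and the long one at (510,180). I'll measure the rest punch from here.

```bash
python3 - <<'E'
from h import *
f=dict(np.load("w1.npz"));C=f["C"];K=f["K"]
im=f["pixels"][:,:,::-1];cv2.imwrite("pics/w1c.png",cv2.resize(im[40:260,270:370],None,fx=2.7,fy=2.7,interpolation=cv2.INTER_CUBIC))
P=ray(K,C,[(318,54),(320.3,153),(322,242)],.04);print(P.round(4));d=P[2]-P[0];print(np.linalg.norm(d),np.degrees(np.arctan2(d[1],d[0])), (P[0]+d/np.linalg.norm(d)*.122).round(4))
b=[(293.5,88),(344,88),(345,231),(301,231)]
Q=ray(K,C,b,.049);print(Q.round(4).tolist())
W=cloud(f,C);print(W[190,321],W[110,319],W[200,335])
print(np.degrees(np.arctan2(*(ray(K,C,[(510,180),(402,205)],.0)[1]-ray(K,C,[(510,180),(402,205)],.0)[0])[:2])))
E
```

```text
[[0.5066 0.307  0.04  ]
 [0.4816 0.3977 0.04  ]
 [0.4549 0.4959 0.04  ]]
0.19589200347116953 105.29379702677397 [0.4744 0.4247 0.04  ]
[[0.5216, 0.3424, 0.049], [0.4752, 0.3307, 0.049], [0.4348, 0.4727, 0.049], [0.4815, 0.4845, 0.049]]
[0.47162581 0.43409723 0.04783797] [0.4932899  0.35612162 0.04410952] [0.44974107 0.45286703 0.01007871]
61.810389983606505
```

View pics/w1c.png

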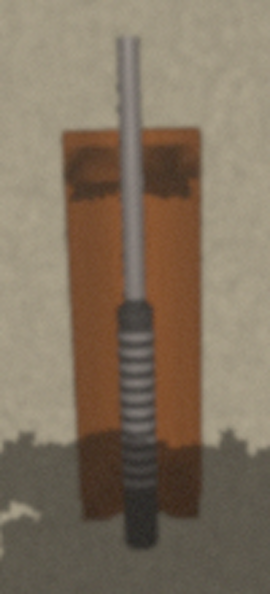

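Measured length is 195.9 mm and heading 105.3°. Descending to the grasp.

```bash
python3 go.py 0.4744 0.4247 0.0220 105.3
```

```text
t 2.53 tcp [0.4733 0.4195 0.2145] F [-0.2 -0.6 -0.5] w 0.0851
shift cm tool: [19.25 -0.27  0.48]
turn deg tool: [-1.05 -0.01 -0.1 ]  shift in target axes: [19.25 -0.24  0.47]
```

```bash
python3 -m crank '[[-1.05,0,0,2,-0.24,0.47,6],[0,0,0,3.5,0,0,5],[0,0,0,3.5,0,0,5],[0,0,0,3,0,0,5],[0,0,0,0,0,0,5]]' 40; python3 go.py 0.4744 0.4247 0.0220 105.3;python3 - <<'E'
from h import *
from workcell import readout,imaging
s=readout.get_state();f=imaging.grab_frame("wrist");cv2.imwrite("pics/w2.png",f["pixels"][:,:,::-1]);np.savez("w2.npz",C=c2w(f,s),**f)
E
```

```text
time: 2.95
tcp_pos: [0.4687, 0.4233, 0.0891]
orientation: [0.424, -0.562, 0.432, 0.564]
wrist_force: [-0.8, -1.1, -1.7]
grip_width: 0.0497
t 2.95 tcp [0.4687 0.4233 0.0891] F [-0.8 -1.1 -1.7] w 0.0497
shift cm tool: [ 6.7  -0.66  0.01]
turn deg tool: [ 0.21 -0.21 -0.63]  shift in target axes: [ 6.71 -0.58 -0.01]
```

View pics/w2.png

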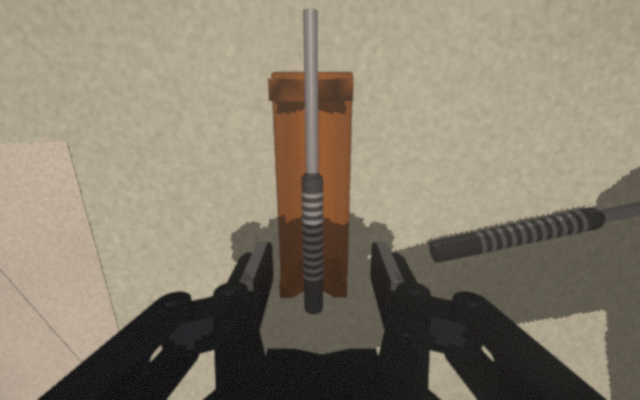

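Punch still between the open fingers; its tip is at (310,10) and its body at (313,240). I'll remeasure once the arm has settled.

```bash
python3 - <<'E'
from h import *
f=dict(np.load("w2.npz"));C=f["C"];K=f["K"]
P=ray(K,C,[(310.3,10),(312.6,175),(314,311)],.04);print(P.round(4));d=P[2]-P[0];print(np.linalg.norm(d),np.degrees(np.arctan2(d[1],d[0])), (P[0]+d/np.linalg.norm(d)*.122).round(4))
E
python3 -m crank '[[0,0,0,0,0,0,5],[0,0,0,0,0,0,5]]'
python3 go.py 0.4744 0.4247 0.0220 105.3
```

```text
[[0.5073 0.3068 0.04  ]
 [0.4818 0.3966 0.04  ]
 [0.4539 0.4965 0.04  ]]
0.1971220191268264 105.70284298423431 [0.4742 0.4242 0.04  ]
time: 3.17
tcp_pos: [0.4753, 0.4268, 0.0979]
orientation: [-0.43, 0.563, -0.427, -0.562]
wrist_force: [1.2, 0.1, 0.2]
grip_width: 0.0499
t 3.17 tcp [0.4753 0.4268 0.0979] F [1.2 0.1 0.2] w 0.0499
shift cm tool: [ 7.59  0.17 -0.19]
turn deg tool: [0.14 0.08 0.2 ]  shift in target axes: [ 7.59  0.14 -0.18]
```

```bash
python3 -m crank '[[0,0,0,2.5,0.1,-0.15,5],[0,0,0,2.5,0,0,5],[0,0,0,1.6,0,0,5],[0,0,0,0.8,0,0,5],[0,0,0,0,0,0,5]]' 40;python3 -m crank '[[0,0,0,0,0,0,5],[0,0,0,0,0,0,5]]'; python3 go.py 0.4742 0.4245 0.0220 105.5
```

```text
time: 3.58
tcp_pos: [0.4739, 0.4237, 0.0214]
orientation: [0.429, -0.562, 0.429, 0.562]
wrist_force: [-0.1, 0.5, -0.0]
grip_width: 0.0504
time: 3.75
tcp_pos: [0.4753, 0.4246, 0.0234]
orientation: [-0.43, 0.563, -0.427, -0.562]
wrist_force: [-0.7, -0.1, -0.9]
grip_width: 0.05
t 3.75 tcp [0.4753 0.4246 0.0234] F [-0.7 -0.1 -0.9] w 0.05
shift cm tool: [0.14 0.11 0.02]
turn deg tool: [-0.12  0.07  0.18]  shift in target axes: [0.14 0.11 0.02]
```

```bash
python3 -m crank '[[0,0,0,0.1,0.1,0,3],[0,0,0,0,0,0,2],[0,0,0,0,0,0,1],[0,0,0,0,0,0,0],[0,0,0,0,0,0,0]]' 40;python3 -m crank '[[0,0,0,0,0,0,0],[0,0,0,0,0,0,0],[0,0,0,0,0,0,0]]' 100; python3 go.py 0.4742 0.4245 0.0220 105.5
```

```text
time: 4.17
tcp_pos: [0.4744, 0.424, 0.0213]
orientation: [-0.43, 0.563, -0.428, -0.562]
wrist_force: [2.4, 0.3, 3.3]
grip_width: 0.0127
time: 4.42
tcp_pos: [0.4744, 0.424, 0.0214]
orientation: [-0.43, 0.563, -0.428, -0.562]
wrist_force: [2.6, -0.1, 5.0]
grip_width: 0.0109
t 4.42 tcp [0.4744 0.424  0.0214] F [ 2.6 -0.1  5. ] w 0.0109
shift cm tool: [-0.06  0.01  0.05]
turn deg tool: [-0.13  0.04  0.17]  shift in target axes: [-0.06  0.01  0.05]
```

```bash
python3 -m crank '[[0,0,0,-0.5,0,0,0],[0,0,0,-1.5,0,0,0],[0,0,0,-2.5,0,0,0],[0,0,0,-2.5,0,0,0],[0,0,0,0,0,0,0]]' 100;python3 -m crank '[[0,0,0,0,0,0,0],[0,0,0,0,0,0,0]]'; python3 - <<'E'
from h import *
from workcell import readout,imaging
s=readout.get_state();f=imaging.grab_frame("wrist");cv2.imwrite("pics/w3.png",f["pixels"][:,:,::-1]);np.savez("w3.npz",C=c2w(f,s),**f)
f=imaging.grab_frame("scene");cv2.imwrite("pics/s3.png",cv2.resize(f["pixels"][160:280,330:490,::-1],None,fx=4,fy=4))
E
```

```text
time: 4.83
tcp_pos: [0.4742, 0.4246, 0.0945]
orientation: [-0.43, 0.563, -0.427, -0.562]
wrist_force: [1.6, 0.0, -0.8]
grip_width: 0.0109
time: 5.0
tcp_pos: [0.4717, 0.4226, 0.0892]
orientation: [0.428, -0.562, 0.429, 0.563]
wrist_force: [-0.6, -0.0, -1.6]
grip_width: 0.0109
```

View pics/w3.png

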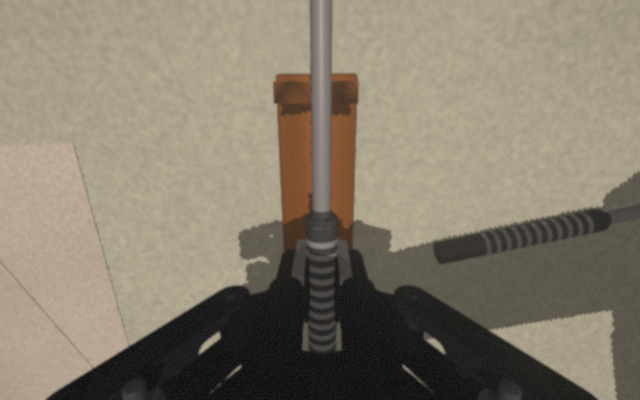

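View pics/s3.png

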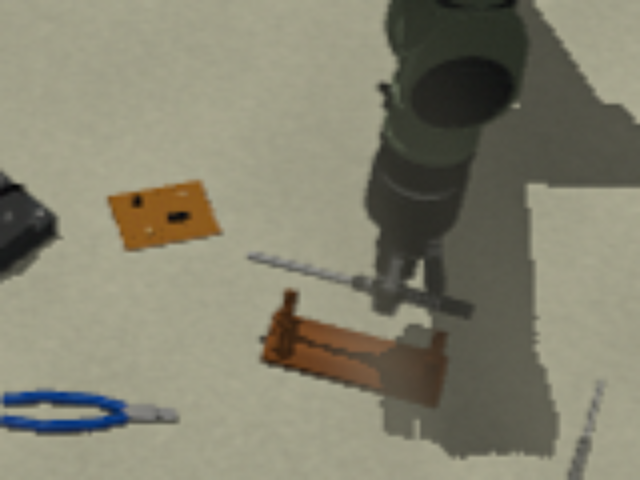

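The punch is held and clear of the rest: the shank runs up column ~321 out of the top of the wrist view, and the scene crop shows it level. The tip just leaves the wrist frame, so I'll record the shank line in the tool frame and extrapolate. Then I'll carry it to a look-pose above the stand.

```bash
cat > shank.py <<'E'
from h import *
def shank(f,rows=(8,30,60,90,120,150,180,200)):
    # bright shank centre columns near 321, cast to tool plane x=-0.0186
    g=cv2.GaussianBlur(cv2.cvtColor(f["pixels"],cv2.COLOR_RGB2HSV),(3,3),0)
    T=np.array(f["T_tool_cam"]);K=f["K"];out=[]
    for r in rows:
        sat=g[r,295:350,1].astype(float);m=sat<np.percentile(sat,50)*.6
        xs=np.nonzero(m)[0]+295
        if len(xs)<4: continue
        c=(xs.min()+xs.max())/2
        d=np.array([(c-K[0,2])/K[0,0],(r-K[1,2])/K[1,1],1])@T[:3,:3].T
        t=(-0.0186-T[0,3])/d[0];p=T[:3,3]+d*t;out.append((r,c,len(xs),p[1]*1000,p[2]*1000))
    return np.array(out)
if __name__=="__main__":
    import sys
    f=dict(np.load(sys.argv[1]));o=shank(f);print(o.round(2))
    p=np.polyfit(o[:,4],o[:,3],1);print("slope deg",np.degrees(np.arctan(p[0])),"y at tip(-121.5):",np.polyval(p,-121.5),"y at grasp",p[1])
E
python3 shank.py w3.npz; python3 go.py 0.578 0.189 0.2 78
```

```text
[[   8.    320.5    18.     -0.6  -106.42]
 [  30.    320.5    18.     -0.6   -99.42]
 [  60.    320.5    18.     -0.61  -89.43]
 [  90.    321.     21.     -0.42  -78.87]
 [ 120.    320.5    20.     -0.62  -67.71]
 [ 150.    321.     19.     -0.42  -55.88]
 [ 180.    321.     19.     -0.42  -43.33]
 [ 200.    321.     19.     -0.42  -34.53]]
slope deg 0.15703597444333683 y at tip(-121.5): -0.648872000678006 y at grasp -0.3158645988610859
t 5.1 tcp [0.4715 0.4224 0.0885] F [-0.2  0.2 -1. ] w 0.0109
shift cm tool: [-11.14  -4.04 -25.34]
turn deg tool: [27.38 -0.12 -0.19]  shift in target axes: [-11.15 -15.27 -20.61]
```

```bash
python3 -m crank '[[0,0,0,-2,0,0,0],[0,0,0,-3,0,0,0],[0,0,0,-3,0,0,0],[0,0,0,-2,0,0,0],[6.8,0,0,-1,0,0,0]]' 100;python3 -m crank '[[6.8,0,0,0,0,0,0],[6.8,0,0,0,0,0,0],[6.8,0,0,0,0,0,0],[0,0,0,0,-1.5,-2,0],[0,0,0,0,-2.2,-3,0]]';  python3 -m crank '[[0,0,0,0,-2.4,-3.2,0],[0,0,0,0,-2.4,-3.2,0],[0,0,0,0,-2.4,-3.2,0],[0,0,0,0,-2.2,-3,0],[0,0,0,0,-1.5,-2,0]]';python3 -m crank '[[0,0,0,0,0,0,0],[0,0,0,0,0,0,0],[0,0,0,0,0,0,0],[0,0,0,0,0,0,0]]'; python3 go.py 0.578 0.189 0.2 78
python3 - <<'E'
from h import *
from workcell import readout,imaging
s=readout.get_state();f=imaging.grab_frame("wrist");cv2.imwrite("pics/w4.png",f["pixels"][:,:,::-1]);np.savez("w4.npz",C=c2w(f,s),**f)
E
```

```text
time: 5.52
tcp_pos: [0.4735, 0.4238, 0.2022]
orientation: [-0.462, 0.536, -0.461, -0.535]
wrist_force: [-0.0, 0.3, -0.7]
grip_width: 0.0111
time: 5.93
tcp_pos: [0.4971, 0.3682, 0.1985]
orientation: [0.547, -0.447, 0.549, 0.448]
wrist_force: [0.7, 0.0, -1.8]
grip_width: 0.0111
time: 6.35
tcp_pos: [0.576, 0.1981, 0.1987]
orientation: [0.548, -0.445, 0.55, 0.445]
wrist_force: [1.0, 0.3, -1.4]
grip_width: 0.011
time: 6.68
tcp_pos: [0.5748, 0.2025, 0.1995]
orientation: [0.548, -0.446, 0.549, 0.447]
wrist_force: [-0.1, -0.5, -1.4]
grip_width: 0.011
t 6.68 tcp [0.5748 0.2025 0.1995] F [-0.1 -0.5 -1.4] w 0.011
shift cm tool: [-0.05 -0.59 -1.26]
turn deg tool: [ 0.26 -0.02 -0.1 ]  shift in target axes: [-0.05 -0.6  -1.25]
```

View pics/w4.png

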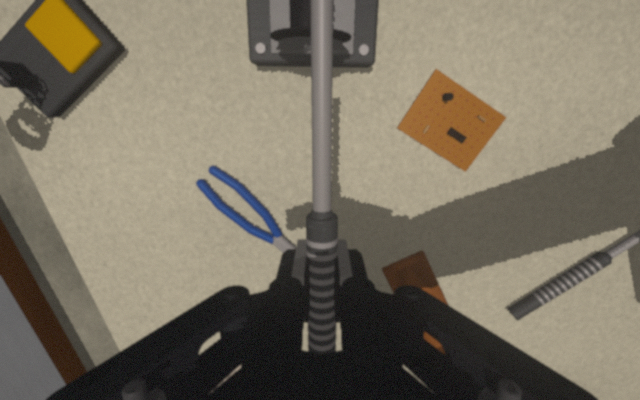

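The stand's tail side shows at the top: base edge at row 66, columns 249–377, screw heads at (260,48) and (365,48). I'll move 7 cm forward at this height to see the whole stand.

```bash
python3 -m crank '[[0,0,0,0,-0.3,-2,0],[0,0,0,0,-0.3,-3,0],[0,0,0,0,0,-3,0],[0,0,0,0,0,-1,0],[0,0,0,0,0,0,0]]';python3 -m crank '[[0,0,0,0,0,0,0],[0,0,0,0,0,0,0],[0,0,0,0,0,0,0],[0,0,0,0,0,0,0],[0,0,0,0,0,0,0]]'
python3 - <<'E'
from h import *
from workcell import readout,imaging
s=readout.get_state();f=imaging.grab_frame("wrist");cv2.imwrite("pics/w5.png",cv2.resize(f["pixels"][0:230,200:440,::-1],None,fx=2.6,fy=2.6,interpolation=cv2.INTER_CUBIC));np.savez("w5.npz",C=c2w(f,s),**f)
print(s["qvel"].round(3),c2w(f,s)[:3,3],s["tcp_pos"])
E
```

```text
time: 7.15
tcp_pos: [0.5624, 0.1112, 0.2003]
orientation: [0.549, -0.445, 0.549, 0.445]
wrist_force: [0.4, 0.7, -0.1]
grip_width: 0.0109
time: 7.57
tcp_pos: [0.5632, 0.1131, 0.2002]
orientation: [0.549, -0.446, 0.549, 0.446]
wrist_force: [-1.1, 1.1, -1.7]
grip_width: 0.0109
[-0.007 -0.    -0.001 -0.001 -0.001 -0.002] [0.54701613 0.03910323 0.34283324] [0.56321764 0.11309976 0.20021148]
```

View pics/w5.png

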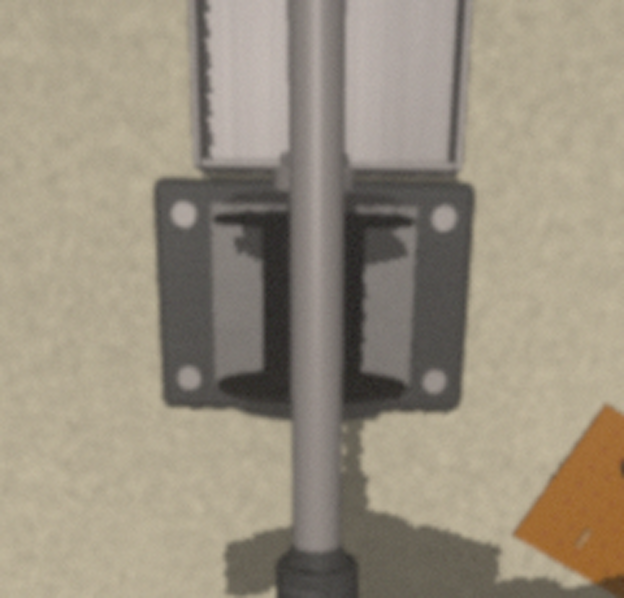

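The view shows the stand squarely, with screws at crop (183,213), (443,217), (189,377) and (434,381). The reel and spindle are under the shank and the tray is above.

```bash
python3 - <<'E'
from h import *
f=dict(np.load("w5.npz"));C=f["C"];K=f["K"];im=f["pixels"]
g=cv2.cvtColor(im,cv2.COLOR_RGB2GRAY).astype(float)
sc=[]
for (x,y) in [(183,213),(443,217),(189,377),(434,381)]:
    u,v=int(x/2.6+200),int(y/2.6)
    p=g[v-6:v+7,u-6:u+7];th=(p.max()+np.median(p))/2;w=np.clip(p-th,0,None)
    yy,xx=np.mgrid[v-6:v+7,u-6:u+7];sc.append(((w*xx).sum()/w.sum(),(w*yy).sum()/w.sum()))
print(np.round(sc,2))
P=ray(K,C,sc,.030);print("screws",P.round(4).tolist(),P.mean(0))
B=ray(K,C,[(x/2.6+200-.3,y/2.6-.3) for x,y in [(155,180),(473,184),(459,411),(165,408)]],.028)
print("base",B.round(4).tolist(),B.mean(0), np.linalg.norm(B[0]-B[1]),np.linalg.norm(B[1]-B[2]),np.linalg.norm(B[0]-B[3]))
for Q in (P[[0,1,3,2]],B):
    ex=(Q[1]-Q[0]+Q[2]-Q[3]);ey=(Q[3]-Q[0]+Q[2]-Q[1])
    print("hdg from y",np.degrees(np.arctan2(ey[1],ey[0])),"from x",np.degrees(np.arctan2(ex[1],ex[0]))," lens",np.linalg.norm(ex)/2,np.linalg.norm(ey)/2)
W=cloud(f,C)
for (x,y) in [(183,213),(443,217),(189,377),(434,381),(235,330)]: print(W[int(y/2.6),int(x/2.6)+200].round(4))
E
python3 shank.py w5.npz; python3 go.py 0.5632 .1131 .2002 78
```

```text
[[270.25  81.99]
 [370.31  83.54]
 [272.28 144.95]
 [366.65 146.35]]
screws [[0.5923, 0.014, 0.03], [0.4987, 0.0349, 0.03], [0.6055, 0.0726, 0.03], [0.5117, 0.0935, 0.03]] [0.55202873 0.0537549  0.03      ]
base [[0.5998, 0.0004, 0.028], [0.486, 0.0254, 0.028], [0.5036, 0.1076, 0.028], [0.6181, 0.0826, 0.028]] [0.55188057 0.05400936 0.028     ] 0.11660927913085951 0.08402489371072841 0.08422280674548484
hdg from y 77.41532963793144 from x 167.4379434289541  lens 0.09602833745946322 0.06011719133152775
hdg from y 77.66916892359338 from x 167.64811936119577  lens 0.11692186326397558 0.08412326918972478
[0.5921 0.0132 0.0312]
[0.4987 0.0343 0.0288]
[0.6056 0.0725 0.0311]
[0.5122 0.0931 0.0298]
[0.5833 0.0579 0.0312]
[[180.   321.5   16.     0.68 -43.43]
 [200.   321.5   16.     0.68 -34.62]]
slope deg 0.023653076114736004 y at tip(-121.5): 0.6459336203066184 y at grasp 0.6960917460118733
t 7.62 tcp [0.5632 0.1129 0.2002] F [-0.4  0.8 -1.5] w 0.0107
shift cm tool: [-0.    0.    0.02]
turn deg tool: [ 0.23  0.   -0.01]  shift in target axes: [-0.    0.    0.02]
```

Stand origin is (0.5520, 0.0539), axis heading 77.5°. The screw rectangle comes out at 96×60 mm, so the scale is right. I'll take one closer check of the spindle's plain end from lower down, with the punch shifted aside.

```bash
python3 -m crank '[[0,0,0,1.5,1.2,0,0],[0,0,0,2.5,1.2,1,0],[0,0,0,2.5,0.6,1,0],[0,0,0,1.5,0,0,0],[0,0,0,0,0,0,0]]';python3 -m crank '[[0,0,0,0,0,0,0],[0,0,0,0,0,0,0],[0,0,0,0,0,0,0],[0,0,0,0,0,0,0],[0,0,0,0,0,0,0]]'
python3 - <<'E'
from h import *
from workcell import readout,imaging
s=readout.get_state();f=imaging.grab_frame("wrist");cv2.imwrite("pics/w6.png",cv2.resize(f["pixels"][0:230,200:440,::-1],None,fx=2.6,fy=2.6,interpolation=cv2.INTER_CUBIC));np.savez("w6.npz",C=c2w(f,s),**f)
E
```

```text
time: 8.03
tcp_pos: [0.5349, 0.1384, 0.117]
orientation: [0.547, -0.445, 0.55, 0.447]
wrist_force: [0.2, -0.6, -1.8]
grip_width: 0.011
time: 8.45
tcp_pos: [0.5387, 0.1378, 0.1213]
orientation: [0.549, -0.446, 0.548, 0.445]
wrist_force: [-0.4, 0.0, -1.3]
grip_width: 0.0111
```

View pics/w6.png

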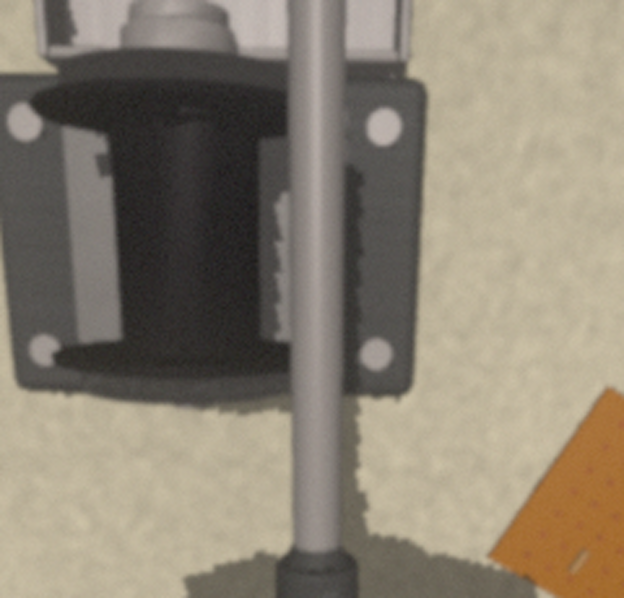

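From lower down: screws at crop (25,122), (384,127), (44,350), (376,354), bush edges at 122 and 238 on row 45, barrel edges at 120 and 258 on row 250.

```bash
python3 - <<'E'
from h import *
f=dict(np.load("w6.npz"));C=f["C"];K=f["K"];im=f["pixels"]
g=cv2.cvtColor(im,cv2.COLOR_RGB2GRAY).astype(float)
sc=[]
for (x,y) in [(25,122),(384,127),(44,350),(376,354)]:
    u,v=int(x/2.6+200),int(y/2.6)
    p=g[v-7:v+8,u-7:u+8];th=(p.max()+np.median(p))/2;w=np.clip(p-th,0,None)
    yy,xx=np.mgrid[v-7:v+8,u-7:u+8];sc.append(((w*xx).sum()/w.sum(),(w*yy).sum()/w.sum()))
print(np.round(sc,1).tolist());P=ray(K,C,sc,.030);print("screws",P.round(4).tolist(),P.mean(0).round(4))
Q=P[[0,1,3,2]];ex=(Q[1]-Q[0]+Q[2]-Q[3]);ey=(Q[3]-Q[0]+Q[2]-Q[1])
print("hdg",np.degrees(np.arctan2(ey[1],ey[0])),np.degrees(np.arctan2(ex[1],ex[0]))-90,np.linalg.norm(ex)/2,np.linalg.norm(ey)/2)
h=np.radians(77.5);o=np.array([.552,.0539]);ex=np.array([np.sin(h),-np.cos(h)])
cr=lambda x,y:(x/2.6+200-.3,y/2.6-.3)
for n,a in dict(bush=[cr(122,45),cr(238,45)],head=[cr(133,12),cr(228,12)],barrel250=[cr(120,250),cr(258,250)],barrel180=[cr(113,180),cr(259,180)]).items():
    # each silhouette edge is tangent to cylinder about axis z=.068 or .066
    za=.066 if 'barrel' in n else .068
    X=ray(K,C,a,za)[:,:2];print(n,"lateral mm",((X-o)@ex*1e3).round(2),((X-o)@ex).mean()*1e3, "along",((X-o)@np.array([np.cos(h),np.sin(h)])*1e3).round(1))
o2=[ (P[:,:2]-o)@ex*1e3];print(np.round(o2,2))
E
python3 go.py 0.5387 .1378 .1213 77.5
```

```text
[[209.0, 47.0], [347.1, 48.5], [216.1, 133.9], [344.3, 135.9]]
screws [[0.5922, 0.0143, 0.03], [0.4986, 0.0349, 0.03], [0.6057, 0.0722, 0.03], [0.5114, 0.0934, 0.03]] [0.552  0.0537 0.03  ]
hdg 77.27502700764694 77.44163204738871 0.0962259375616966 0.05968328521026095
bush lateral mm [ 12.13 -13.13] -0.49885168028043164 along [-40.3 -40.6]
head lateral mm [  9.37 -11.09] -0.860699347570824 along [-46.6 -46.8]
barrel250 lateral mm [ 15.72 -16.89] -0.5821567820754863 along [2.2 1.8]
barrel180 lateral mm [ 16.37 -17.28] -0.45586526377062664 along [-13.2 -13.6]
[[ 47.81 -48.02  48.44 -48.18]]
t 8.5 tcp [0.5385 0.1378 0.1211] F [-0.3 -0.3 -1.7] w 0.0111
shift cm tool: [-0.02 -0.02 -0.  ]
turn deg tool: [0.66 0.02 0.08]  shift in target axes: [-0.02 -0.02 -0.  ]
```

Both heights agree to within 0.5 mm. I'll back off to behind the tail hole and lower to axis height, TCP z = 0.0494.

```bash
python3 go.py 0.5902 0.2251 0.0494 77.4
```

```text
t 8.5 tcp [0.5385 0.1378 0.1211] F [-0.3 -0.3 -1.7] w 0.0111
shift cm tool: [ 7.17 -3.26  9.6 ]
turn deg tool: [0.76 0.02 0.08]  shift in target axes: [ 7.17 -3.14  9.64]
```

```bash
python3 -m crank '[[0.76,0,0,0,-0.5,2,0],[0,0,0,0,-1,3,0],[0,0,0,0,-1,3,0],[0,0,0,0,-0.64,1.64,0],[0,0,0,1,0,0,0]]';python3 -m crank '[[0,0,0,2,0,0,0],[0,0,0,2,0,0,0],[0,0,0,1.5,0,0,0],[0,0,0,0.6,0,0,0],[0,0,0,0,0,0,0]]';python3 -m crank '[[0,0,0,0,0,0,0],[0,0,0,0,0,0,0],[0,0,0,0,0,0,0]]';python3 go.py 0.5902 0.2251 0.0494 77.4
```

```text
time: 8.92
tcp_pos: [0.5932, 0.2288, 0.1125]
orientation: [0.554, -0.444, 0.549, 0.442]
wrist_force: [-0.2, 0.4, -0.9]
grip_width: 0.0109
time: 9.33
tcp_pos: [0.5876, 0.2245, 0.0474]
orientation: [0.551, -0.442, 0.553, 0.443]
wrist_force: [-0.5, -0.5, -1.1]
grip_width: 0.011
time: 9.58
tcp_pos: [0.5904, 0.2254, 0.0507]
orientation: [0.553, -0.443, 0.551, 0.442]
wrist_force: [0.2, 0.3, -1.3]
grip_width: 0.0109
t 9.58 tcp [0.5904 0.2254 0.0507] F [ 0.2  0.3 -1.3] w 0.0109
shift cm tool: [ 0.13  0.01 -0.04]
turn deg tool: [0.01 0.06 0.12]  shift in target axes: [ 0.13  0.01 -0.04]
```

```bash
python3 -m crank '[[0,0,0,0.1,0,0,0],[0,0,0,0,0,0,0],[0,0,0,0,0,0,0],[0,0,0,0,0,0,0]]';python3 go.py 0.5902 0.2251 0.0494 77.4; python3 - <<'E'
from h import *
from workcell import readout,imaging
s=readout.get_state();f=imaging.grab_frame("wrist");np.savez("w7.npz",C=c2w(f,s),**f)
A=cv2.resize(f["pixels"][0:200,220:420,::-1],(400,400))
f=imaging.grab_frame("top");np.savez("t7.npz",**f);B=cv2.resize(f["pixels"][160:260,230:380,::-1],(600,400),interpolation=cv2.INTER_CUBIC)
cv2.imwrite("pics/t7.png",B);cv2.imwrite("pics/w7.png",A)
f=imaging.grab_frame("scene");np.savez("s7.npz",**f);cv2.imwrite("pics/s7.png",cv2.resize(f["pixels"][160:260,270:420,::-1],(750,500),interpolation=cv2.INTER_CUBIC))
E
python3 shank.py w7.npz
```

```text
time: 9.92
tcp_pos: [0.5894, 0.2254, 0.0485]
orientation: [0.552, -0.442, 0.552, 0.442]
wrist_force: [1.0, -0.1, -1.2]
grip_width: 0.0111
t 9.92 tcp [0.5894 0.2254 0.0485] F [ 1.  -0.1 -1.2] w 0.0111
shift cm tool: [-0.09 -0.08 -0.01]
turn deg tool: [0.02 0.01 0.02]  shift in target axes: [-0.09 -0.08 -0.01]
[[   8.    321.5    20.      0.68 -106.52]
 [  30.    321.5    18.      0.68  -99.52]
 [  60.    321.5    18.      0.69  -89.53]
 [  90.    321.     17.      0.5   -78.98]
 [ 120.    321.5    18.      0.69  -67.82]
 [ 150.    321.5    16.      0.7   -55.99]
 [ 180.    321.5    16.      0.7   -43.44]
 [ 200.    321.5    16.      0.71  -34.63]]
slope deg 0.03948434565616276 y at tip(-121.5): 0.6344504997519149 y at grasp 0.7181800309218858
```

View pics/t7.png

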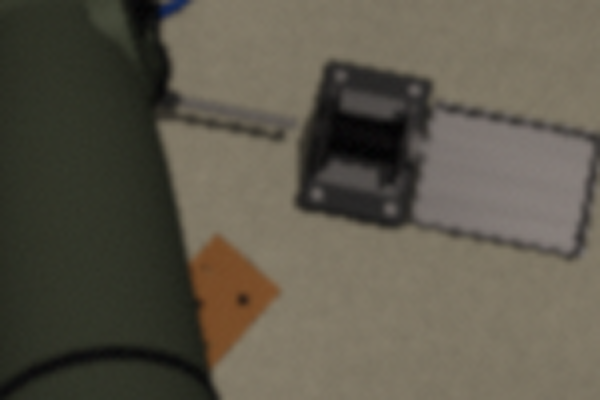

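View pics/s7.png

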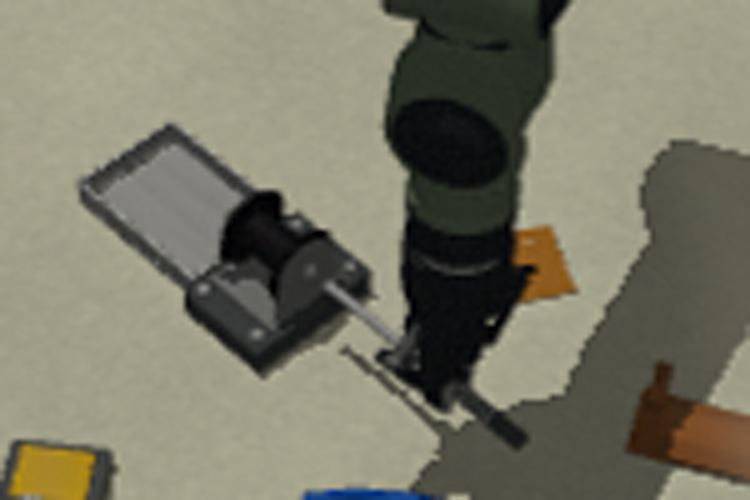

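View pics/w7.png

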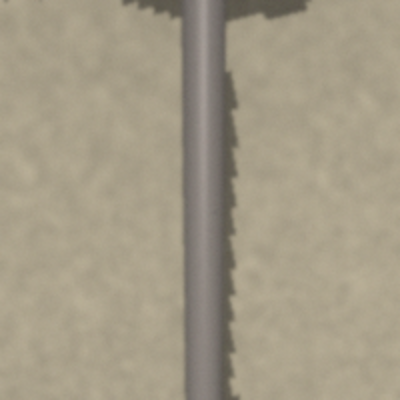

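In the scene crop the shank tip at (328,285) points straight at the spindle tail at (312,270), and the top view agrees. Pushing gently, watching the force.

```bash
python3 -m crank '[[0,0,0,-0.03,0,-0.6,0],[0,0,0,0,0,-0.6,0],[0,0,0,0,0,-0.4,0],[0,0,0,0,0,-0.4,0]]' 120;python3 go.py 0.5902 0.2251 0.0494 77.4;python3 -m crank '[[0,0,0,0,0,-0.4,0],[0,0,0,0,0,-0.4,0],[0,0,0,0,0,-0.4,0],[0,0,0,0,0,-0.4,0]]' 120;python3 go.py 0.5902 0.2251 0.0494 77.4
```

```text
time: 10.4
tcp_pos: [0.586, 0.2087, 0.0493]
orientation: [0.554, -0.441, 0.549, 0.444]
wrist_force: [1.8, 12.7, -1.6]
grip_width: 0.0106
t 10.4 tcp [0.586  0.2087 0.0493] F [ 1.8 12.7 -1.6] w 0.0106
shift cm tool: [ 0.01 -0.05  1.69]
turn deg tool: [0.06 0.49 0.01]  shift in target axes: [-0.01 -0.05  1.69]
time: 10.73
tcp_pos: [0.5831, 0.1938, 0.0496]
orientation: [0.554, -0.441, 0.548, 0.444]
wrist_force: [2.4, 12.3, -1.7]
grip_width: 0.0105
t 10.73 tcp [0.5831 0.1938 0.0496] F [ 2.4 12.3 -1.7] w 0.0105
shift cm tool: [ 0.05 -0.02  3.21]
turn deg tool: [0.13 0.54 0.08]  shift in target axes: [ 0.02 -0.02  3.21]
```

The force is a steady 12.6 N along the axis, within the 8–16 N expected. The spindle is sliding; continuing.

```bash
python3 -m crank '[[0,0,0,0,0,-0.5,0],[0,0,0,0,0,-0.5,0],[0,0,0,0,0,-0.5,0],[0,0,0,0,0,-0.5,0],[0,0,0,0,0,-0.5,0]]' 120;python3 go.py 0.5902 0.2251 0.0494 77.4; python3 - <<'E'
from h import *
from workcell import imaging
f=imaging.grab_frame("scene");cv2.imwrite("pics/s8.png",cv2.resize(f["pixels"][160:260,270:420,::-1],(750,500),interpolation=cv2.INTER_CUBIC))
E
```

```text
time: 11.15
tcp_pos: [0.5775, 0.1694, 0.0496]
orientation: [0.554, -0.441, 0.548, 0.444]
wrist_force: [1.8, 12.8, -2.4]
grip_width: 0.0104
t 11.15 tcp [0.5775 0.1694 0.0496] F [ 1.8 12.8 -2.4] w 0.0104
shift cm tool: [ 0.07 -0.04  5.71]
turn deg tool: [0.13 0.55 0.07]  shift in target axes: [ 0.02 -0.02  5.71]
```

View pics/s8.png

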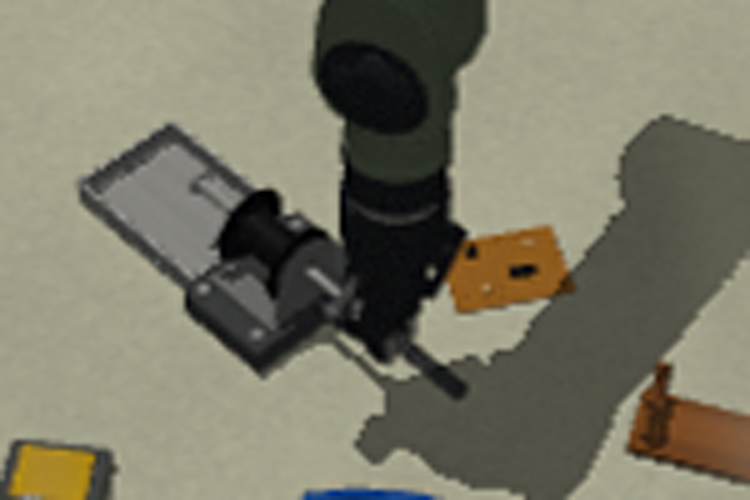

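The spindle's head is emerging over the tray at (200,185). The tip is now at stand y ≈ −3 mm, with about 42 mm still to go.

```bash
python3 -m crank '[[0,0,0,0,0,-0.6,0],[0,0,0,0,0,-0.6,0],[0,0,0,0,0,-0.6,0],[0,0,0,0,0,-0.6,0],[0,0,0,0,0,-0.6,0]]' 120;python3 -m crank '[[0,0,0,0,0,-0.4,0],[0,0,0,0,0,-0.4,0],[0,0,0,0,0,-0.4,0],[0,0,0,0,0,0,0]]';python3 go.py 0.5902 0.2251 0.0494 77.4
```

```text
time: 11.62
tcp_pos: [0.5703, 0.14, 0.0493]
orientation: [0.554, -0.441, 0.549, 0.445]
wrist_force: [1.4, 9.5, -1.9]
grip_width: 0.0107
time: 11.95
tcp_pos: [0.5664, 0.1235, 0.0485]
orientation: [0.552, -0.442, 0.552, 0.442]
wrist_force: [-0.7, -0.4, -1.3]
grip_width: 0.0103
t 11.95 tcp [0.5664 0.1235 0.0485] F [-0.7 -0.4 -1.3] w 0.0103
shift cm tool: [-0.1  -0.09 10.43]
turn deg tool: [-0.04 -0.06 -0.02]  shift in target axes: [-0.09 -0.1  10.43]
```

Force has dropped to zero. Looking for the spindle.

```bash
python3 - <<'E'
from h import *
from workcell import imaging
f=imaging.grab_frame("scene");a=cv2.resize(f["pixels"][160:260,270:420,::-1],(750,500),interpolation=cv2.INTER_CUBIC);cv2.imwrite("pics/s9.png",a)
E
```

```text
(no output)
```

View pics/s9.png

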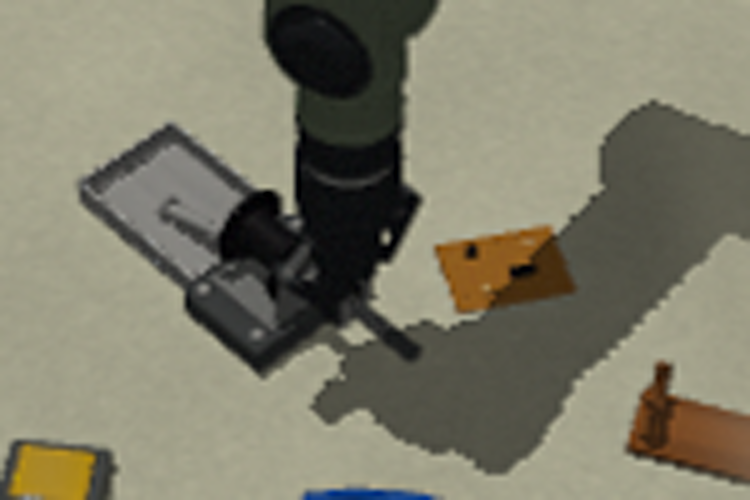

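The spindle lies lower in the tray now, around crop (175,212). Withdrawing the punch straight back.

```bash
python3 -m crank '[[0,0,0,0,0,0.8,0],[0,0,0,0,0,1.5,0],[0,0,0,0,0,1.5,0],[0,0,0,0,0,1.5,0],[0,0,0,0,0,1.5,0]]' 120;python3 -m crank '[[0,0,0,0,0,1.5,0],[0,0,0,0,0,1.5,0],[0,0,0,0,0,1.5,0],[0,0,0,0,0,1,0],[0,0,0,0,0,0,0]]';python3 go.py 0.5902 0.2251 0.0494 77.4;python3 - <<'E'
from h import *
from workcell import imaging
f=imaging.grab_frame("scene");a=cv2.resize(f["pixels"][160:260,270:420,::-1],(750,500),interpolation=cv2.INTER_CUBIC);cv2.imwrite("pics/s10.png",a)
E
```

```text
time: 12.42
tcp_pos: [0.5821, 0.1935, 0.0486]
orientation: [0.552, -0.443, 0.551, 0.443]
wrist_force: [0.7, -0.4, -1.6]
grip_width: 0.01
time: 12.83
tcp_pos: [0.5941, 0.2476, 0.0485]
orientation: [0.552, -0.443, 0.551, 0.443]
wrist_force: [1.0, 0.5, -0.8]
grip_width: 0.0102
t 12.83 tcp [0.5941 0.2476 0.0485] F [ 1.   0.5 -0.8] w 0.0102
shift cm tool: [-0.09 -0.11 -2.28]
turn deg tool: [0.18 0.06 0.04]  shift in target axes: [-0.09 -0.11 -2.28]
```

View pics/s10.png

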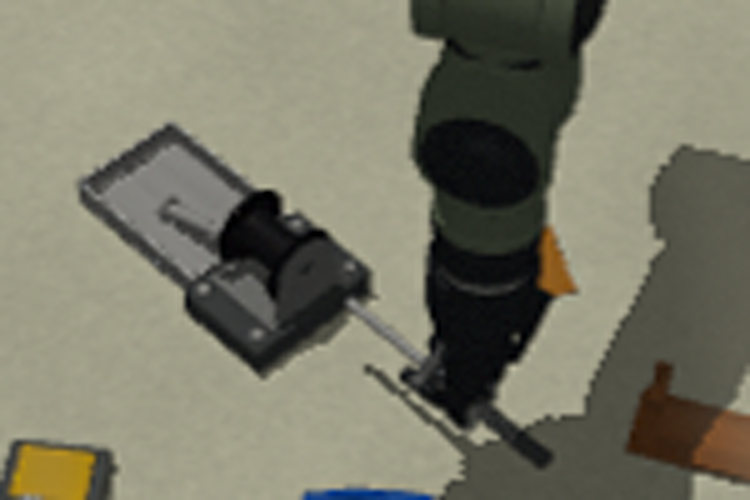

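The spindle is out and in the tray, the hole in the tail cheek is dark and empty at (308,268), and the punch is clear. Lifting and carrying it back.

```bash
python3 -m crank '[[0,0,0,-1.5,0,0,0],[0,0,0,-3,0,0,0],[0,0,0,-3.5,0,0,0],[0,0,0,-3,0,0,0],[-7,0,0,-1,0,0,0]]' 120;python3 -m crank '[[-7,0,0,0,0,0,0],[-7,0,0,0,0,0,0],[-7,0,0,0,0,0,0],[0,0,0,0,0,0,0],[0,0,0,0,0,0,0]]';python3 go.py 0.4744 0.4240 0.1 105.45
```

```text
time: 13.3
tcp_pos: [0.596, 0.2446, 0.1739]
orientation: [0.526, -0.476, 0.522, 0.474]
wrist_force: [1.4, -0.3, -1.0]
grip_width: 0.0101
time: 13.72
tcp_pos: [0.5934, 0.2441, 0.1684]
orientation: [0.429, -0.562, 0.43, 0.562]
wrist_force: [-0.3, 0.3, -1.4]
grip_width: 0.0105
t 13.72 tcp [0.5934 0.2441 0.1684] F [-0.3  0.3 -1.4] w 0.0105
shift cm tool: [ 6.84  6.77 20.48]
turn deg tool: [-0.26 -0.02 -0.04]  shift in target axes: [ 6.84  6.68 20.51]
```

```bash
python3 -m crank '[[-0.26,0,0,0,0.7,2,0],[0,0,0,0,1.1,3.5,0],[0,0,0,0,1.2,3.7,0],[0,0,0,0,1.2,3.7,0],[0,0,0,0,1.1,3.5,0]]' 120;python3 -m crank '[[0,0,0,0.8,0.9,2.6,0],[0,0,0,2,0.48,1.5,0],[0,0,0,2,0,0,0],[0,0,0,0,0,0,0],[0,0,0,0,0,0,0]]';python3 -m crank '[[0,0,0,0,0,0,0],[0,0,0,0,0,0,0],[0,0,0,0,0,0,0]]';python3 go.py 0.4744 0.4240 0.1 105.45;python3 - <<'E'
from h import *
from workcell import readout,imaging
s=readout.get_state();f=imaging.grab_frame("wrist");cv2.imwrite("pics/w11.png",f["pixels"][:,:,::-1]);np.savez("w11.npz",C=c2w(f,s),**f)
E
python3 go.py 0.4744 0.4240 0.0214 105.45
```

```text
time: 14.13
tcp_pos: [0.4972, 0.3893, 0.1684]
orientation: [0.428, -0.563, 0.428, 0.563]
wrist_force: [0.4, 0.6, -1.4]
grip_width: 0.0104
time: 14.55
tcp_pos: [0.473, 0.4233, 0.1195]
orientation: [0.426, -0.563, 0.429, 0.563]
wrist_force: [0.1, 0.1, -1.0]
grip_width: 0.0106
time: 14.8
tcp_pos: [0.4754, 0.4241, 0.122]
orientation: [-0.428, 0.563, -0.427, -0.563]
wrist_force: [0.3, 0.5, -1.8]
grip_width: 0.0105
t 14.8 tcp [0.4754 0.4241 0.122 ] F [ 0.3  0.5 -1.8] w 0.0105
shift cm tool: [2.2  0.1  0.01]
turn deg tool: [0.13 0.04 0.13]  shift in target axes: [2.2  0.1  0.01]
t 14.85 tcp [0.4752 0.4241 0.1219] F [ 0.1 -0.8 -1.1] w 0.0106
shift cm tool: [1.004e+01 1.000e-01 1.000e-02]
turn deg tool: [0.14 0.04 0.11]  shift in target axes: [1.005e+01 8.000e-02 1.000e-02]
```

View pics/w11.png

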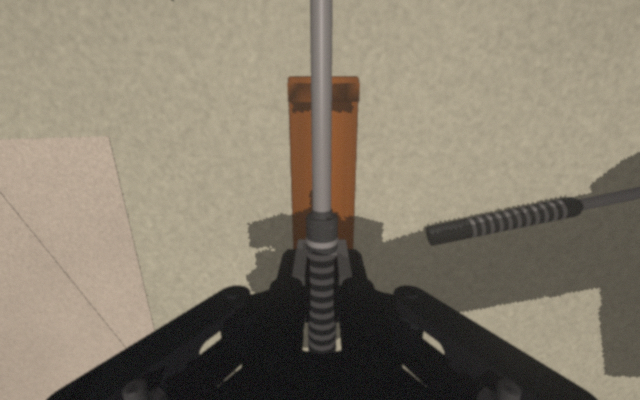

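The taper is still at row 212, so nothing slipped, and the shank is centred over the notch (wall columns 289–358). Lowering.

```bash
python3 -m crank '[[0,0,0,1.5,0.06,0,0],[0,0,0,2.5,0,0,0],[0,0,0,2.5,0,0,0],[0,0,0,1.5,0,0,0],[0,0,0,0.8,0,0,0]]' 60;python3 -m crank '[[0,0,0,0.6,0,0,0],[0,0,0,0.4,0,0,0],[0,0,0,0,0,0,0],[0,0,0,0,0,0,0],[0,0,0,0,0,0,0]]' ;python3 go.py 0.4744 0.4240 0.0214 105.45
```

```text
time: 15.27
tcp_pos: [0.4727, 0.423, 0.0308]
orientation: [0.427, -0.563, 0.428, 0.564]
wrist_force: [-0.5, -0.4, -1.5]
grip_width: 0.0106
time: 15.68
tcp_pos: [0.4742, 0.4246, 0.0237]
orientation: [-0.428, 0.564, -0.427, -0.563]
wrist_force: [0.3, -0.6, -2.1]
grip_width: 0.0106
t 15.68 tcp [0.4742 0.4246 0.0237] F [ 0.3 -0.6 -2.1] w 0.0106
shift cm tool: [ 0.23 -0.01 -0.06]
turn deg tool: [0.22 0.04 0.1 ]  shift in target axes: [ 0.23 -0.01 -0.06]
```

```bash
python3 -m crank '[[0,0,0,0.15,0,0,0],[0,0,0,0,0,0,0],[0,0,0,0,0,0,0],[0,0,0,0,0,0,0]]' 20 ;python3 go.py 0.4744 0.4240 0.0214 105.45
```

```text
time: 16.02
tcp_pos: [0.4741, 0.4245, 0.0218]
orientation: [-0.428, 0.564, -0.427, -0.563]
wrist_force: [0.1, 0.5, 2.6]
grip_width: 0.0106
t 16.02 tcp [0.4741 0.4245 0.0218] F [0.1 0.5 2.6] w 0.0106
shift cm tool: [ 0.04 -0.02 -0.06]
turn deg tool: [0.22 0.04 0.09]  shift in target axes: [ 0.04 -0.02 -0.06]
```

Wrist force changed sign, so the punch is seated. Opening and rising.

```bash
python3 -m crank '[[0,0,0,0,0,0,1.5],[0,0,0,0,0,0,2.2],[0,0,0,0,0,0,3],[0,0,0,0,0,0,4.5],[0,0,0,0,0,0,5]]' 20 ;python3 -m crank '[[0,0,0,-1,0,0,5],[0,0,0,-2.5,0,0,5],[0,0,0,-3.5,0,0,5],[0,0,0,-3.5,0,0,5],[0,0,0,-3.5,0,0,8]]';python3 -m crank '[[0,0,0,-3,0,0,8.5],[0,0,0,0,0,0,8.5],[0,0,0,0,0,0,8.5],[0,0,0,0,0,0,8.5]]';python3 - <<'E'
from h import *
from workcell import readout,imaging
s=readout.get_state();f=imaging.grab_frame("wrist");cv2.imwrite("pics/w12.png",f["pixels"][:,:,::-1]);np.savez("w12.npz",C=c2w(f,s),**f)
f=imaging.grab_frame("scene");a=cv2.resize(f["pixels"][160:280,270:450,::-1],(750,500),interpolation=cv2.INTER_CUBIC);cv2.imwrite("pics/s12.png",a)
E
python3 go.py 0.5519 0.0538 0.18 77.4
```

```text
time: 16.43
tcp_pos: [0.4733, 0.4239, 0.0209]
orientation: [0.427, -0.563, 0.427, 0.564]
wrist_force: [-0.1, -0.0, 0.1]
grip_width: 0.0496
time: 16.85
tcp_pos: [0.4731, 0.4238, 0.1631]
orientation: [0.427, -0.563, 0.427, 0.564]
wrist_force: [1.1, 0.4, 0.1]
grip_width: 0.0605
time: 17.18
tcp_pos: [0.4731, 0.4238, 0.191]
orientation: [0.427, -0.563, 0.427, 0.564]
wrist_force: [0.5, 0.2, 0.7]
grip_width: 0.0846
t 17.28 tcp [0.4725 0.4234 0.1896] F [ 0.3 -0.3  0.4] w 0.0851
shift cm tool: [  1.     2.34 -37.73]
turn deg tool: [28.28 -0.09 -0.14]  shift in target axes: [  0.96 -15.81 -34.34]
```

View pics/w12.png

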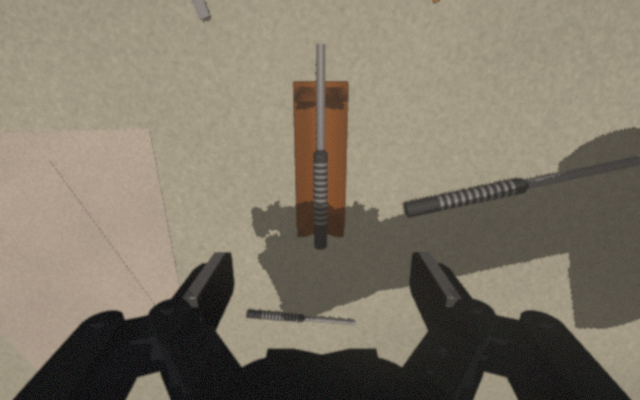

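View pics/s12.png

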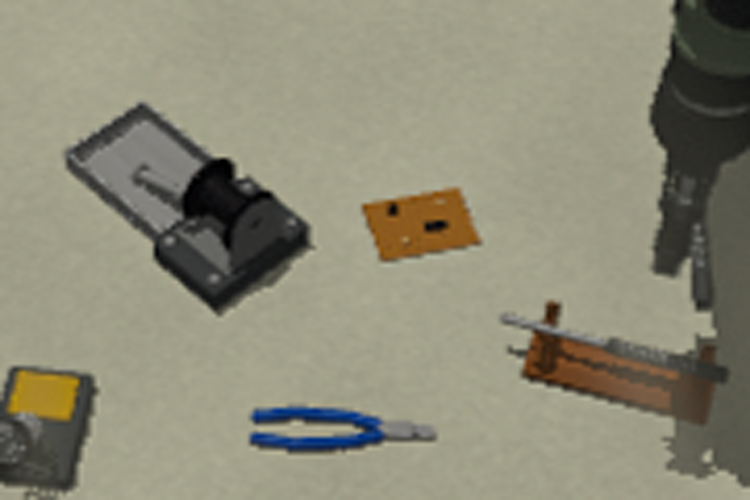

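The punch lies back in its rest: tip (320,43), tail (320,247), in both notches. In the scene crop the spindle is in the tray and the reel is still in the bracket. Moving to the reel.

```bash
python3 -m crank '[[7.07,0,0,0,0,0,8.5],[7.07,0,0,0,0,0,8.5],[7.07,0,0,0,0,0,8.5],[7.07,0,0,0,0,0,8.5],[0,0,0,0,-1.2,-2.3,8.5]]';python3 -m crank '[[0,0,0,0,-1.8,-3.3,8.5],[0,0,0,0,-1.9,-3.5,8.5],[0,0,0,0,-2,-3.5,8.5],[0,0,0,0,-2,-3.5,8.5],[0,0,0,0,-2,-3.5,8.5]]';python3 -m crank '[[0,0,0,0,-2,-3.5,8.5],[0,0,0,0,-1.8,-3,8.5],[0,0,0,0,-1.1,-2,8.5],[0,0,0,0,0,0,8.5],[0,0,0,0,0,0,8.5]]';python3 -m crank '[[0,0,0,0,0,0,8.5],[0,0,0,0,0,0,8.5],[0,0,0,0,0,0,8.5]]';python3 - <<'E'
from h import *
from workcell import readout,imaging
s=readout.get_state();f=imaging.grab_frame("wrist");cv2.imwrite("pics/w13.png",f["pixels"][:,:,::-1]);np.savez("w13.npz",C=c2w(f,s),**f)
E
python3 go.py 0.5519 0.0538 0.18 77.4
```

```text
time: 17.7
tcp_pos: [0.4784, 0.4014, 0.1891]
orientation: [0.551, -0.441, 0.553, 0.443]
wrist_force: [0.7, -0.8, 0.1]
grip_width: 0.0851
time: 18.12
tcp_pos: [0.5362, 0.207, 0.1895]
orientation: [0.551, -0.442, 0.553, 0.443]
wrist_force: [0.7, 0.4, 0.7]
grip_width: 0.0848
time: 18.53
tcp_pos: [0.5657, 0.1141, 0.1896]
orientation: [0.552, -0.441, 0.553, 0.442]
wrist_force: [0.0, 0.3, 0.3]
grip_width: 0.0852
time: 18.78
tcp_pos: [0.5657, 0.1166, 0.1907]
orientation: [0.551, -0.442, 0.552, 0.443]
wrist_force: [-0.3, 1.4, 0.5]
grip_width: 0.085
t 18.83 tcp [0.5659 0.1166 0.1909] F [-0.4  0.3 -0.8] w 0.0851
shift cm tool: [ 1.09  0.01 -6.43]
turn deg tool: [ 0.11 -0.   -0.03]  shift in target axes: [ 1.09 -0.01 -6.43]
```

View pics/w13.png

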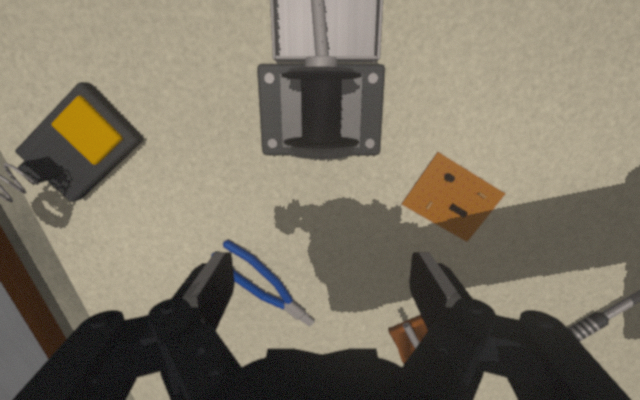

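The spindle lies in the tray at (319,25). The reel sits in the bracket with its barrel at columns 301–343, rows 75–143, and nothing over it. Moving above it and lowering.

```bash
python3 - <<'E'
from h import *
f=dict(np.load("w13.npz"));C=f["C"];K=f["K"];o=np.array([.5519,.0538]);h=np.radians(77.4);ex=np.array([np.sin(h),-np.cos(h)]);ey=np.array([np.cos(h),np.sin(h)])
P=ray(K,C,[(301,110),(343,110)],.063)[:,:2];print(((P-o)@ex*1e3).round(1))
P=ray(K,C,[(321,71),(321,143)],.09)[:,:2];print(((P-o)@ey*1e3).round(1))
E
python3 -m crank '[[0,0,0,0,0,-1.6,8],[0,0,0,0,0,-2.5,7.5],[0,0,0,0,0,-1.7,7.5],[0,0,0,1,0,-0.6,7.5],[0,0,0,1,0,0,7.5]]';python3 -m crank '[[0,0,0,0,0,0,7.5],[0,0,0,0,0,0,7.5],[0,0,0,0,0,0,7.5]]';python3 go.py 0.5519 0.0538 0.043 77.4
```

```text
[ 16.7 -19. ]
[-31.   21.8]
time: 19.25
tcp_pos: [0.5526, 0.0525, 0.171]
orientation: [0.552, -0.442, 0.552, 0.442]
wrist_force: [0.2, 0.3, 0.6]
grip_width: 0.075
time: 19.5
tcp_pos: [0.5523, 0.0539, 0.1707]
orientation: [0.551, -0.442, 0.552, 0.443]
wrist_force: [-0.2, -0.6, 0.1]
grip_width: 0.075
t 19.5 tcp [0.5523 0.0539 0.1707] F [-0.2 -0.6  0.1] w 0.075
shift cm tool: [12.77  0.03 -0.02]
turn deg tool: [ 0.07  0.01 -0.04]  shift in target axes: [12.77  0.04 -0.02]
```

```bash
python3 -m crank '[[0,0,0,2,0.1,-0.2,7.5],[0,0,0,3,0,0,7.5],[0,0,0,3,0,0,7.5],[0,0,0,2,0,0,7.5],[0,0,0,1,0,0,7.5]]';python3 -m crank '[[0,0,0,0.8,0,0,7.5],[0,0,0,0.6,0,0,7.5],[0,0,0,0.3,0,0,7.5],[0,0,0,0,0,0,7.5],[0,0,0,0,0,0,7.5]]';python3 go.py 0.5519 0.0538 0.043 77.4
```

```text
time: 19.92
tcp_pos: [0.5494, 0.0519, 0.0586]
orientation: [0.551, -0.442, 0.553, 0.443]
wrist_force: [-0.7, -0.6, -0.3]
grip_width: 0.0752
time: 20.33
tcp_pos: [0.5517, 0.0512, 0.0449]
orientation: [0.552, -0.442, 0.551, 0.442]
wrist_force: [0.7, 0.5, 0.8]
grip_width: 0.0748
t 20.33 tcp [0.5517 0.0512 0.0449] F [0.7 0.5 0.8] w 0.0748
shift cm tool: [0.19 0.04 0.26]
turn deg tool: [0.   0.01 0.08]  shift in target axes: [0.19 0.04 0.26]
```

```bash
python3 -m crank '[[0,0,0,0.15,0,0,6],[0,0,0,0,0,0,5],[0,0,0,0,0,0,4],[0,0,0,0,0,0,3],[0,0,0,0,0,0,2]]' 30;python3 -m crank '[[0,0,0,0,0,0,2],[0,0,0,0,0,0,2],[0,0,0,0,0,0,2]]';python3 go.py 0.5519 0.0538 0.043 77.4;python3 - <<'E'
from h import *
from workcell import readout,imaging
s=readout.get_state();f=imaging.grab_frame("wrist");cv2.imwrite("pics/w14.png",f["pixels"][:,:,::-1])
E
```

```text
time: 20.75
tcp_pos: [0.5512, 0.0511, 0.043]
orientation: [0.552, -0.442, 0.552, 0.442]
wrist_force: [-0.4, -0.5, 1.8]
grip_width: 0.0324
time: 21.0
tcp_pos: [0.5512, 0.0511, 0.0428]
orientation: [0.552, -0.442, 0.552, 0.442]
wrist_force: [-0.3, 0.2, 3.1]
grip_width: 0.032
t 21.0 tcp [0.5512 0.0511 0.0428] F [-0.3  0.2  3.1] w 0.032
shift cm tool: [-0.02 -0.01  0.28]
turn deg tool: [-0.01  0.    0.03]  shift in target axes: [-0.02 -0.01  0.28]
```

View pics/w14.png

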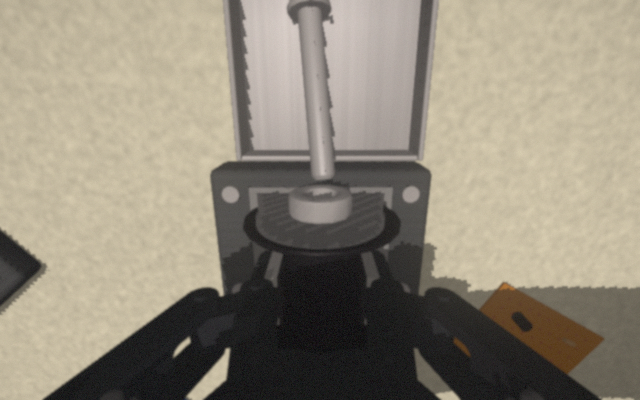

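Reel gripped (width 32 mm), centred between the cheeks. The spindle leans in the tray with its tail at (322,175). Lifting straight up.

```bash
python3 -m crank '[[0,0,0,0,0,0,2],[0,0,0,-0.5,0,0,2],[0,0,0,-1,0,0,2],[0,0,0,-1.5,0,0,2],[0,0,0,-2,0,0,2]]' 50;python3 -m crank '[[0,0,0,-2,0,0,2],[0,0,0,-2,0,0,2],[0,0,0,-2,0,0,2],[0,0,0,-1.5,0,0,2],[0,0,0,0,0,0,2]]';python3 go.py 0.5519 0.0538 0.043 77.4;python3 - <<'E'
from h import *
from workcell import imaging
f=imaging.grab_frame("scene");a=cv2.resize(f["pixels"][100:280,180:450,::-1],(780,520),interpolation=cv2.INTER_CUBIC);cv2.imwrite("pics/s15.png",a)
E
```

```text
time: 21.47
tcp_pos: [0.5496, 0.0514, 0.0923]
orientation: [0.551, -0.441, 0.553, 0.443]
wrist_force: [1.1, 0.5, -2.3]
grip_width: 0.0316
time: 21.88
tcp_pos: [0.553, 0.051, 0.1714]
orientation: [0.553, -0.444, 0.55, 0.441]
wrist_force: [0.4, -0.1, -0.8]
grip_width: 0.0321
t 21.88 tcp [0.553  0.051  0.1714] F [ 0.4 -0.1 -0.8] w 0.0321
shift cm tool: [12.84  0.25  0.23]
turn deg tool: [0.   0.05 0.33]  shift in target axes: [12.84  0.17  0.24]
```

View pics/s15.png

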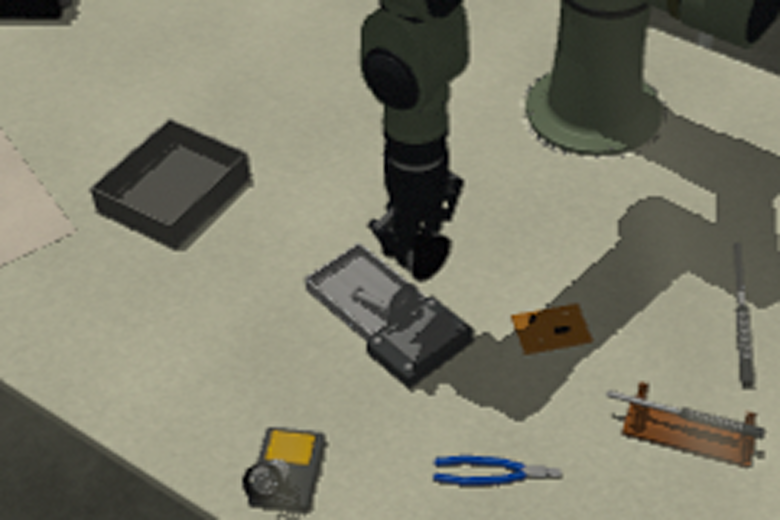

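Reel is out and clear at (430,255), and the bin is at (170,185). I'll refine the bin centre from the saved top frame.

```bash
python3 - <<'E'
from h import *
f=dict(np.load("t7.npz"));C=c2w(f);K=f["K"];im=f["pixels"]
g=cv2.cvtColor(im,cv2.COLOR_RGB2GRAY);m=(g[160:250,425:515]<85).astype(np.uint8)
n,l,s,c=cv2.connectedComponentsWithStats(m);i=1+s[1:,4].argmax();ys,xs=np.nonzero(l==i)
b=cv2.boxPoints(cv2.minAreaRect(np.c_[xs+425,ys+160].astype(np.float32)));P=ray(K,C,b,.05);print(b.tolist(),s[i],P.round(3).tolist(),P.mean(0).round(3))
W=cloud(f,C);print(W[170:240:6,469].round(3).tolist());print(W[205,435:505:5].round(3).tolist())
E
python3 go.py 0.512 -0.412 0.17
```

```text
[[438.1646728515625, 177.14117431640625], [494.2940673828125, 172.82351684570312], [498.7293701171875, 230.48236083984375], [442.5999755859375, 234.80001831054688]] [  14   14   60   60 3176] [[0.598, -0.316, 0.05], [0.609, -0.493, 0.05], [0.428, -0.496, 0.05], [0.418, -0.321, 0.05]] [ 0.513 -0.406  0.05 ]
[[0.627, -0.431, -0.0], [0.602, -0.416, 0.04], [0.587, -0.428, 0.004], [0.568, -0.427, 0.003], [0.548, -0.423, 0.01], [0.529, -0.424, 0.004], [0.509, -0.423, 0.005], [0.49, -0.423, 0.002], [0.471, -0.422, 0.003], [0.452, -0.421, 0.002], [0.432, -0.418, 0.008], [0.413, -0.419, 0.001]]
[[0.515, -0.316, -0.004], [0.515, -0.332, -0.002], [0.513, -0.342, 0.019], [0.514, -0.362, 0.004], [0.513, -0.378, 0.006], [0.513, -0.394, 0.004], [0.513, -0.41, 0.006], [0.512, -0.425, 0.009], [0.512, -0.443, 0.004], [0.512, -0.459, 0.005], [0.512, -0.475, 0.005], [0.511, -0.489, 0.009], [0.507, -0.489, 0.049], [0.511, -0.525, 0.001]]
t 21.93 tcp [0.5522 0.0511 0.1695] F [ 0.1  0.4 -0.7] w 0.032
shift cm tool: [ -0.05  -6.18 -46.07]
```

```bash
python3 -m crank '[[0,0,0,0,-0.2,-1.6,2],[0,0,0,0,-0.4,-2.8,2],[0,0,0,0,-0.5,-3.6,2],[0,0,0,0,-0.5,-3.8,2],[0,0,0,0,-0.5,-3.8,2]]' 50;python3 -m crank '[[0,0,0,0,-0.5,-3.8,2],[0,0,0,0,-0.5,-3.8,2],[0,0,0,0,-0.5,-3.8,2],[0,0,0,0,-0.5,-3.8,2],[0,0,0,0,-0.5,-3.8,2]]';python3 -m crank '[[0,0,0,0,-0.5,-3.8,2],[0,0,0,0,-0.5,-3.6,2],[0,0,0,0,-0.4,-2.6,2],[0,0,0,0,0,-1.5,2],[0,0,0,0,0,0,2]]';python3 -m crank '[[0,0,0,0,0,0,2],[0,0,0,0,0,0,2],[0,0,0,0,0,0,2]]';python3 go.py 0.512 -0.414 0.026 77.4;python3 - <<'E'
from h import *
from workcell import readout,imaging
s=readout.get_state();f=imaging.grab_frame("wrist");A=f["pixels"][:,:,::-1]
f=imaging.grab_frame("top");B=f["pixels"][:,:,::-1];cv2.imwrite("pics/w16.png",cv2.resize(np.hstack([A,B]),(800,250)))
E
```

```text
time: 22.35
tcp_pos: [0.5361, -0.1065, 0.1662]
orientation: [0.551, -0.442, 0.552, 0.443]
wrist_force: [0.4, -0.5, -0.1]
grip_width: 0.0319
time: 22.77
tcp_pos: [0.519, -0.2979, 0.1661]
orientation: [0.552, -0.441, 0.552, 0.443]
wrist_force: [0.8, 0.0, 0.1]
grip_width: 0.0319
time: 23.18
tcp_pos: [0.5073, -0.4144, 0.1659]
orientation: [0.552, -0.441, 0.553, 0.442]
wrist_force: [0.5, 0.8, -0.0]
grip_width: 0.032
time: 23.43
tcp_pos: [0.5091, -0.4099, 0.1673]
orientation: [0.552, -0.442, 0.551, 0.443]
wrist_force: [-0.2, -0.6, -0.6]
grip_width: 0.0319
t 23.43 tcp [ 0.5091 -0.4099  0.1673] F [-0.2 -0.6 -0.6] w 0.0319
shift cm tool: [14.13 -0.38 -0.35]
turn deg tool: [ 0.1   0.06 -0.05]  shift in target axes: [14.13 -0.37 -0.33]
```

View pics/w16.png

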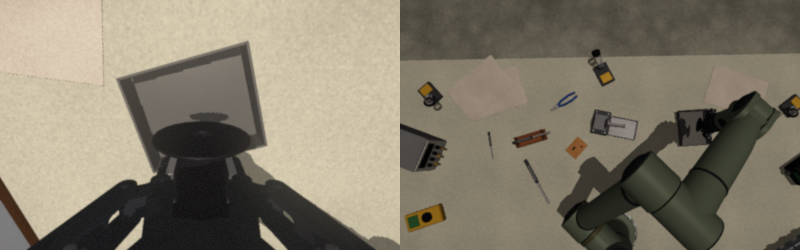

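The bin is centred under the reel. Aligning by 14° and lowering to about 5 mm above the floor.

```bash
python3 -m crank '[[-7,0,0,1,-0.3,-0.3,2],[-7,0,0,2,0,0,2],[0,0,0,2.5,0,0,2],[0,0,0,2.5,0,0,2],[0,0,0,2,0,0,2]]' 50;python3 -m crank '[[0,0,0,2,0,0,2],[0,0,0,1.3,0,0,2],[0,0,0,0.8,0,0,2],[0,0,0,0.2,0,0,2],[0,0,0,0,0,0,2]]';python3 go.py 0.512 -0.414 0.022 91
```

```text
time: 23.95
tcp_pos: [0.5112, -0.414, 0.0662]
orientation: [0.494, -0.506, 0.493, 0.507]
wrist_force: [-0.1, 0.0, -0.5]
grip_width: 0.0319
time: 24.37
tcp_pos: [0.5114, -0.4152, 0.0246]
orientation: [0.494, -0.506, 0.494, 0.506]
wrist_force: [0.8, -0.5, 0.1]
grip_width: 0.0316
t 24.37 tcp [ 0.5114 -0.4152  0.0246] F [ 0.8 -0.5  0.1] w 0.0316
shift cm tool: [ 0.26 -0.06  0.11]
turn deg tool: [ 0.42  0.01 -0.01]  shift in target axes: [ 0.26 -0.06  0.11]
```

```bash
python3 -m crank '[[0,0,0,0.2,0,0,2],[0,0,0,0,0,0,2],[0,0,0,0,0,0,2],[0,0,0,0,0,0,4],[0,0,0,0,0,0,5]]' 30;python3 -m crank '[[0,0,0,0,0,0,6],[0,0,0,0,0,0,6.5],[0,0,0,-0.5,0,0,6.5],[0,0,0,-1.5,0,0,6.5],[0,0,0,-3,0,0,6.5]]';python3 -m crank '[[0,0,0,-3,0,0,6.5],[0,0,0,-3,0,0,6.5],[0,0,0,-3,0,0,6.5],[0,0,0,-2,0,0,6.5],[0,0,0,0,0,0,6.5]]';python3 -m crank '[[0,0,0,0,0,3,6.5],[0,0,0,0,0,3.5,6.5],[0,0,0,0,0,3.5,6.5],[0,0,0,0,0,3,6.5],[0,0,0,0,0,0,6.5]]';python3 -m crank '[[0,0,0,0,0,0,6.5],[0,0,0,0,0,0,6.5],[0,0,0,0,0,0,6.5],[0,0,0,0,0,0,6.5],[0,0,0,0,0,0,6.5]]';python3 - <<'E'
from h import *
from workcell import readout,imaging
s=readout.get_state();f=imaging.grab_frame("wrist");cv2.imwrite("pics/w17.png",f["pixels"][:,:,::-1]);C=c2w(f,s)
f=imaging.grab_frame("scene");a=cv2.resize(f["pixels"][100:300,180:480,::-1],(780,520),interpolation=cv2.INTER_CUBIC);cv2.imwrite("pics/s17.png",a)
f=imaging.grab_frame("top");cv2.imwrite("pics/t17.png",cv2.resize(f["pixels"][130:330,120:400,::-1],None,fx=2.8,fy=2.8,interpolation=cv2.INTER_CUBIC))
E
```

```text
time: 24.78
tcp_pos: [0.5115, -0.4158, 0.0232]
orientation: [-0.494, 0.506, -0.494, -0.506]
wrist_force: [-0.0, -0.5, 0.3]
grip_width: 0.0496
time: 25.2
tcp_pos: [0.509, -0.4133, 0.0697]
orientation: [0.494, -0.504, 0.494, 0.509]
wrist_force: [0.3, 0.0, -0.4]
grip_width: 0.0649
time: 25.62
tcp_pos: [0.5134, -0.4176, 0.1888]
orientation: [-0.494, 0.509, -0.494, -0.503]
wrist_force: [-0.4, -0.7, -0.4]
grip_width: 0.0649
time: 26.03
tcp_pos: [0.5068, -0.2797, 0.1821]
orientation: [0.493, -0.506, 0.492, 0.509]
wrist_force: [-0.3, 0.4, -0.5]
grip_width: 0.0647
time: 26.45
tcp_pos: [0.5079, -0.2865, 0.1823]
orientation: [0.494, -0.506, 0.494, 0.506]
wrist_force: [0.1, 0.5, -0.0]
grip_width: 0.0647
```

View pics/w17.png

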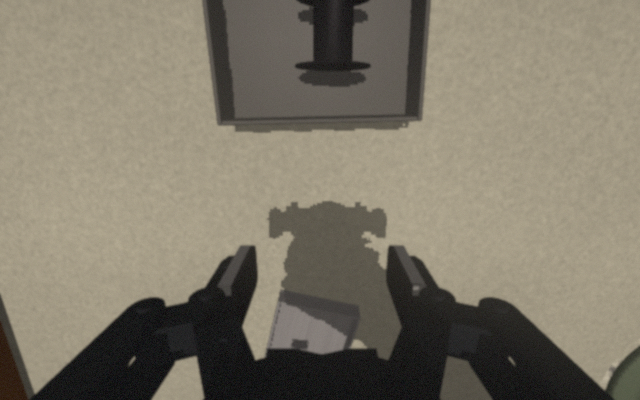

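View pics/s17.png

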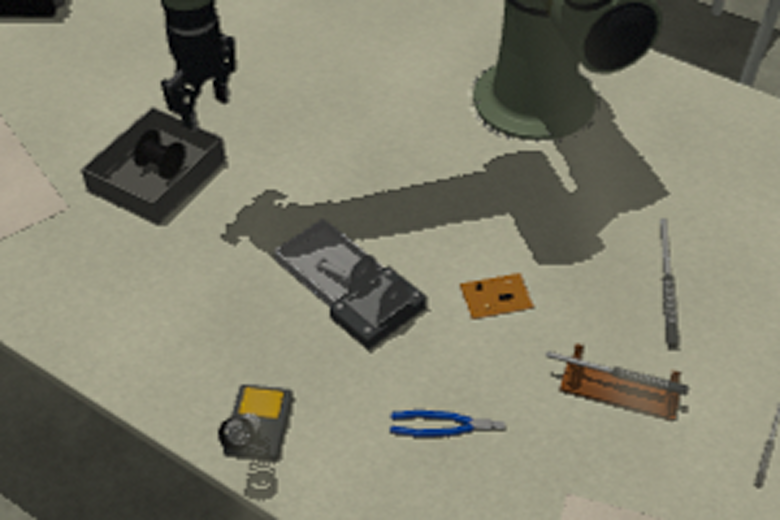

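View pics/t17.png

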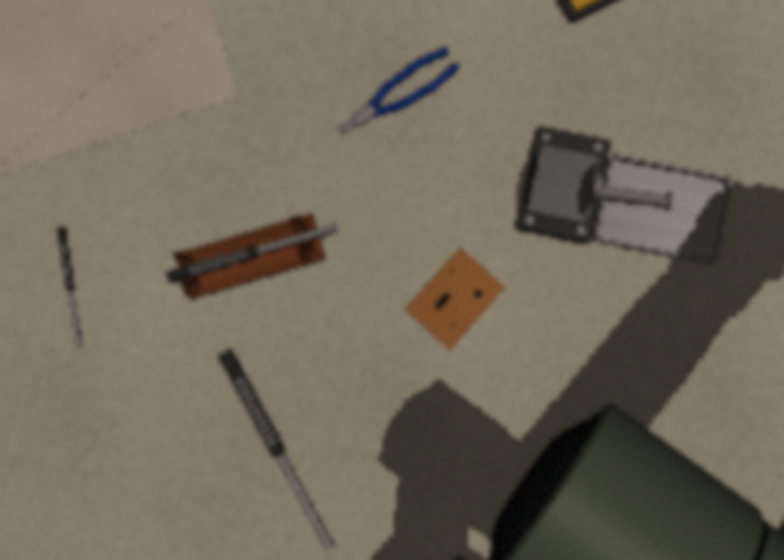

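Reel lies inside the bin, upright on its flanges; punch in the rest, and the cutters, board and iron stand are unchanged. A last check that the spindle is fully out of the bush and down in the tray.

```bash
python3 - <<'E'
from h import *
f=dict(np.load("w13.npz"));W=cloud(f,f["C"]);o=np.array([.5519,.0538]);h=np.radians(77.4);ex=np.array([np.sin(h),-np.cos(h)]);ey=np.array([np.cos(h),np.sin(h)])
for r in range(2,70,6):
    w=W[r,317:323];w=np.nanmedian(w,axis=0);print(r,((w[:2]-o)@ex*1e3).round(1),((w[:2]-o)@ey*1e3).round(1),(w[2]*1e3).round(1))
im=f["pixels"][0:90,270:375,::-1];cv2.imwrite("pics/sp.png",cv2.resize(im,None,fx=6,fy=6,interpolation=cv2.INTER_CUBIC))
a=dict(np.load("top0.npz"))["pixels"].astype(int)
from workcell import imaging
g=imaging.grab_frame("top")["pixels"].astype(int)
for n,(u,v,d) in dict(iron=(325,118,22),cut=(262,162,22),pb=(282,236,20),rest=(210,221,32)).items(): print(n,np.abs(a-g)[v-d:v+d,u-d:u+d].mean().round(2))
E
```

```text
2 1.3 -92.1 27.4
8 1.3 -87.2 28.7
14 1.2 -82.2 29.4
20 1.2 -77.2 31.3
26 1.2 -72.0 33.1
32 1.2 -67.3 33.9
38 1.2 -62.3 34.9
44 1.2 -57.5 35.9
50 1.2 -52.6 36.9
56 0.9 -42.4 80.1
62 0.9 -38.1 80.4
68 0.9 -34.0 78.9
iron 12.46
cut 14.98
pb 14.54
rest 14.37
```

View pics/sp.png

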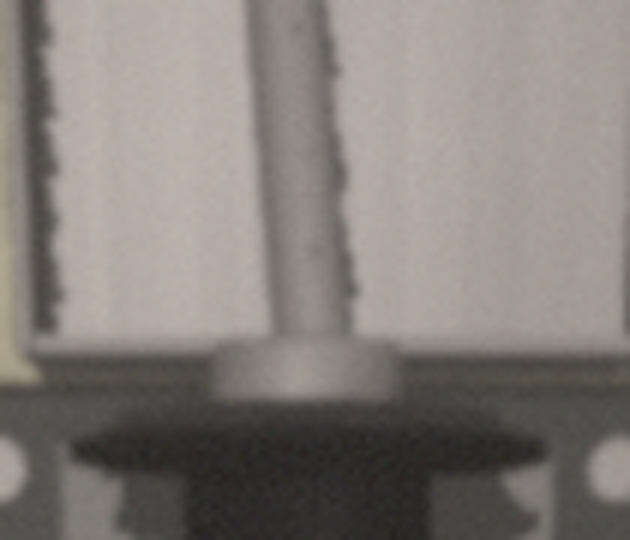

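The spindle's top surface runs from 27 mm to 37 mm high. It leans over the 24 mm tray wall, well below the bush, which is the leaning case the task allows. The image differences of 12–15 are about equal everywhere, so they come from overall brightness and nothing has shifted. Handing in.

```bash
python3 -c "
from workcell import ticket
print(ticket.sign_off())"
```

```text
the job is handed in; nothing more can be done
None
```

The job is handed in after about 26.5 s of the 72 s allowed, with every step done in the order asked.

- **Spindle:** I gripped the middle-sized punch, which measured 196 mm. I pushed the spindle out from its plain end at a steady 10–13 N until the force dropped to zero. Depth readings show it in the tray with its head end low and its tail propped on the stand-side wall, so it leans and is not flat. Its top surface is 27–37 mm high, well below the bush.
- **Punch:** It is back in its rest, lying in both notches. The wrist force changed sign as it seated.
- **Reel:** I gripped it by the barrel, lifted it straight out and released it inside the grey bin.
- **Last checks:** The final pictures show the punch in its rest, the reel in the bin, and the iron stand, cutters and board apparently where they were. The before/after pixel comparison was not conclusive. It gave a nearly equal difference of 12–15 around the iron stand, cutters, board and rest, which I put down to changed brightness. I relied on comparing the pictures by eye. The gripper was clear of everything at hand-in.
- **Disagreements:** The finger opening read 2–3 mm under the true widths of the punch and reel. My readings of the shank's sideways offset differed by about 1 mm between views. Neither affected the work.

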